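# Reload the colour shaker, clamp the jars and start it

### The job

The white-lidded colour jars in the shaker are mixed: stand them upright in the wooden tray, and load every black-lidded jar from the table into a pocket of the cradle. Then swing the clamp bar shut over the jars, screw the brass nut down clockwise until it stops tight, and only then push the green start paddle through its full stroke and let it spring back. Leave the other things on the table where they are.

Things in the scene. Friction and masses are not known exactly. Their poses are not given: they have to be found in the camera images.
- jar0: small ochre yellow colour jar with a black lid: a cylinder 50 mm across and 54 mm tall, straight-sided, 0.14 kg; origin at the centre of its underside, z up. Waiting on the table on the robot's right to be mixed; may be absent (two to four are there).
- jar1: small crimson colour jar with a black lid: a cylinder 50 mm across and 54 mm tall, straight-sided, 0.14 kg; origin at the centre of its underside, z up. Waiting on the table on the robot's right to be mixed; may be absent (two to four are there).
- jar2: small dark blue colour jar with a black lid: a cylinder 50 mm across and 54 mm tall, straight-sided, 0.14 kg; origin at the centre of its underside, z up. Waiting on the table on the robot's right to be mixed; may be absent (two to four are there).
- jar3: small green colour jar with a black lid: a cylinder 50 mm across and 54 mm tall, straight-sided, 0.14 kg; origin at the centre of its underside, z up. Waiting on the table on the robot's right to be mixed; may be absent (two to four are there).
- mixed0: small orange colour jar with a white lid: a cylinder 50 mm across and 54 mm tall, straight-sided, 0.14 kg; origin at the centre of its underside, z up. Already mixed; it stands in a pocket of the shaker's cradle at the start; may be absent (one or two are there).
- mixed1: small violet colour jar with a white lid: a cylinder 50 mm across and 54 mm tall, straight-sided, 0.14 kg; origin at the centre of its underside, z up. Already mixed; it stands in a pocket of the shaker's cradle at the start; may be absent (one or two are there).
- shaker: bench shaker for colour jars, fixed to the table: grey housing 250 x 250 mm, 60 mm high, with a platform carrying a black cradle and two steel posts 100 mm before and behind the centre, 162 mm high. Origin on the table under the cradle's centre; x points from the near (catch) post to the far (hinge) post, z up.
- cradle (a point): centre of the cradle, at the level of its pocket floors, 83 mm above the table; axes as the shaker's. Four pockets, centres at x = +-30 mm, y = +-40 mm, each 56 x 56 mm inside, walls 14 mm high; a seated jar's lid ends 137 mm above the table. Gripping along the shaker's y leaves 30 mm between neighbouring jars, along x only 10 mm.
- gate (a joint): swing of the blue clamp bar about the far post, rad: 0 = closed over the cradle against a stop at the near post; grows to 2.5 as the free end swings out to the shaker's +y (left) side. Starts at 1.9 to 2.25; stays where it is left (friction 0.12 N m). Bar 200 mm long, 22 mm wide, from 164 to 184 mm above the table.
- gate_hinge (a point): point on the vertical hinge axis of the clamp bar, at half the bar's height (174 mm above the table); does not move with the bar.
- gate_push (a point): point in the middle of the bar's section, 170 mm from the hinge axis, near the free end, where the bar can be pushed on its side; x points from the free end to the hinge, z up; pushing on the bar's +y side towards its -y closes it. The plate below reaches only to 153 mm from the hinge.
- clamp_plate: pressure plate under the bar, 106 (along the bar) x 124 x 10 mm, rubber-faced, centred 100 mm from the hinge; origin at the centre of its underside, 146 mm above the table when raised, 9 mm above the lids of seated jars. It sinks 2.2 mm per radian of the nut until it presses on the lids.
- clamp_nut (a joint): turn of the knurled brass nut relative to the bar, rad: 0 = plate fully raised; grows clockwise seen from above. Starts at 0 to 0.8; the plate meets the lids at about 4.1 and the nut stops dead at 4.4: screw it to this stop. Takes 0.12 N m to turn, more at the end; does not turn back by itself.
- nut_top (a point): centre of the top face of the round brass nut (40 mm across, 32 mm tall, vertical axis, 100 mm from the hinge). It rides down with the plate: about 231 mm above the table when raised, 221 mm when tight; the gap between nut and bar is then still 5 mm.
- start_paddle (a joint): green sprung start paddle on the shaker's right flank (-y side), rad: 0 = up, 0.5 = end of its stroke. Springs back when let go; about 3 N at the press point starts to move it, 9 N holds it at the end. It sets a delayed start: nothing shakes during this job.
- paddle_top (a point): press point on the paddle's upper face, 60 mm above the table, 44 mm out from its hinge; the paddle is 45 mm wide (along the shaker's x) and 60 mm long (towards -y). The press point sinks about 21 mm over the full stroke.
- tray: open wooden tray for mixed jars, outside 120 x 250 x 30 mm, walls and floor 8 mm, fixed, on the robot's left; origin under its centre on the table, long side along its y. One white-lidded jar already stands near its +y end, 80 mm from the centre; the rest is free.
- mixed_old: teal colour jar with a white lid: a cylinder 50 mm across and 54 mm tall, straight-sided, 0.14 kg; origin at the centre of its underside, z up. Already in the tray; stays there.
- sponge: yellow sponge block 105 x 70 x 45 mm, bystander; origin under its centre.
- brush_a: flat brush with a light wooden handle, 200 mm, bystander.
- brush_b: flat brush with a darker wooden handle, 180 mm, bystander.
- bowl: white bowl 110 mm across, 45 mm high, bystander.
- cup: glass cup 64 mm across, 85 mm high, bystander.

How it is judged:
By the outcome, as a careful person would: the job done as asked, in the order asked, and still so for the second after the job is handed in, with the robot touching nothing.
Of mixed0, mixed1 only 1 to 2 are there at a start; the rules pass over those that are not, and their reading is None.
Of jar0, jar1, jar2, jar3 only 2 to 4 are there at a start; the rules pass over those that are not, and their reading is None.
At some moment in a run one of jar0, jar1, jar2, jar3 may be knocked a few centimetres aside while the robot is not near it.
It also fails if it takes over 210 s, if anything falls off the work surface, if the arm or the gripper's body presses on something with over 40 N, if the wrist force passes 120 N, or if a joint passes its speed limit or range.

### The arm

A 6-joint arm with a two-finger parallel gripper is mounted at the origin on the work surface. World frame = base frame: x ahead of the robot, y to its left, z up, the work surface at z = 0. Lengths are in m, angles in degrees, forces in N, time in s.
With the tool pointing down it reaches from about 0.4 to 0.825 m from the base axis. Payload 7 kg.
Tool frame: the origin (TCP) lies midway between the tips of the shut fingers; the grasp point (between the pads) lies r.grip_depth behind it (r.grip_depth is the distance from the TCP to the grasp point, in m); z points along the fingers, y is the direction in which the jaws open and shut (so a half turn about z gives the same grasp; the last joint's range is limited). The gripper opens to 88 mm and grips with 3 to 60 N. Pads are 19 mm wide; open, the fingers measure 130 mm over their backs; the gripper's body (78 mm by 193 mm) begins 47 mm behind the grasp point.
Start: joints at [79.933, 20.546, 0.682, 0, -70.136, -16.507], TCP at [0.302, 0.604, 0.227] pointing down, gripper open.
Joint ranges: [-176.03, 176.03], [-82.01, 121.73], [-58.28, 71.71], [-173.87, 95.51], [-174.79, -0.11], [-173.66, 173.66]. Speed limits (degrees/s): [136.94, 136.94, 172.46, 180, 180, 180].

### API

Orientations are given as [roll, pitch, yaw] about the fixed x, y, z axes, in that order (R = Rz(yaw) Ry(pitch) Rx(roll)).
In Python, from plant import r, imaging, close_job gives the robot as it stands.
- The arm moves only by the tool step_arm, never from a script. Its argument "commands" is a list of rows, each a list of 2 entries, a list of its own where there are three numbers: the shift along the tool's x, y, z in mm, then the turn about the tool's z in degrees. In form: [[[x, y, z], twist], ...]. A call has 1 to 20 rows; each row shifts and turns the commanded pose from where the row before left it, along the tool's axes as they then stand; what a row does not reach is not made up. A row lasts 1/8 s, in which the tool goes at most 62.5 mm and 10.7 degrees, less where a joint would pass 70% of its speed; a pose out of reach is approached as far as the arm can. A call with a gripper value outside its range is refused whole. "gripper" is the closure, from 0 (fully open) to 1 (shut), set as the call begins (left out, the last holds). The fingers move at their own pace and stop on an object; "grip_force" is the grip in N (left out, the last holds). Time passes only in rows, so rows that do not move let the fingers close. It gives the time, the measured TCP pose, the force and the opening at its end, in the units of the state.
- r.get_state(): the state, without advancing time (a new reading comes with each control period).
- imaging.capture(name): name is "scene" or "top" or "wrist"; returns a dict with "img" (400x640x3 uint8, red, green, blue), "z_map" (400x640 float32, m along the optical axis (not along the pixel's ray), 0 where there is no reading), "vfov" (degrees; the focal length in pixels is half the picture's height over the tangent of half this angle, whatever the lens; pixels are square), "cx", "cy" (the principal point, pixels), "extrinsics" (4x4, takes a point from camera to world coordinates); the wrist camera has in their place "T_tool_cam" (4x4, takes a point from camera to tool coordinates, whose origin is the TCP and whose axes are the flange's). Camera axes: x right, y down, z forward; pixel columns grow to the right and rows downward; lengths in m; the calibration is good to about 2 mm. A picture is of the moment at which its call begins: read the wrist's pose just before it.
- close_job(): hands the job in, once; it reports no verdict.
The state is a dict: "time_s": time; "joints": joint angles; "qd": joint speeds; "joint_torque": joint torques, N m; "tcp_pos": TCP position; "eef_rot": TCP orientation; "contact_force": force on the tool from outside, world axes, zero at the start; "moment": the same for the moment, N m; "gripper_width": finger opening in m.
Only numpy, scipy, OpenCV 4.12 (cv2) and the standard library are available. Lean on these libraries where they do the work, as an engineer would, in place of code of your own. Each camera call takes 0.05 s, during which the arm holds its last target.

## Working session

There is one attempt and no reset: what is moved stays moved. The work goes in short steps, Python scripts to look and compute and a tool call to move; the robot and the scene stay as the last step left them, time stands still between calls to the robot, and variables do not carry over. Pictures are saved under pics/ and viewed, and the job is handed in when it is done.

Besides the shell and the picture viewer there is one more tool, called after "Request:" as name([rows], argument=value, ...), one row to a line, values as JSON. step_arm: Moves the arm, as the interface text tells. Its arguments: {"type":"object","properties":{"commands":{"type":"array","items":{"type":"array"}},"gripper":{"type":"number"},"grip_force":{"type":"number"}},"required":["commands"]}

```bash
ls; mkdir -p pics
python3 - <<'E'
from plant import r, imaging
import cv2
s=r.get_state()
for k,v in s.items(): print(k,v)
print(r.grip_depth)
for n in ["scene","top","wrist"]:
    c=imaging.capture(n); cv2.imwrite(f"pics/{n}0.png",c["img"][:,:,::-1])
    print(n,c["vfov"],c["cx"],c["cy"],c.get("extrinsics",c.get("T_tool_cam")))
E
```

```text
pics
time_s 0.0
joints [ 7.99340731e+01  2.05903603e+01  6.32507198e-01 -2.00546680e-02
 -7.01353703e+01 -1.65064838e+01]
qd [-0.04768686 -0.03670805  0.08849039  0.01275574  0.00260534  0.04941588]
joint_torque [-1.54633934e-03 -5.82724714e+01  2.93052953e+01  6.99731693e+00
  6.71006273e-03 -1.73979934e-04]
tcp_pos [0.30175496 0.60323756 0.2256254 ]
eef_rot [ 1.79905262e+02 -8.41390826e-03 -2.65792336e+01]
contact_force [-0.31379372  0.42559684 -0.34699293]
moment [0.02052341 0.00198847 0.01002736]
gripper_width 0.08795372544497321
0.0188
scene 57.47957055584988 320.13172404579865 202.06443582289106 [[-0.7099961   0.60224043 -0.36498219  0.91402373]
 [ 0.70418481  0.60319105 -0.37454547  0.4114116 ]
 [-0.00541243 -0.52294074 -0.85235186  1.15466965]
 [ 0.          0.          0.          1.        ]]
top 51.89230965014703 321.07186265328255 202.13337873557685 [[-5.97859438e-05 -9.81870474e-01  1.89553077e-01  2.67223374e-01]
 [-9.99901601e-01 -2.60035107e-03 -1.37849938e-02 -3.81057688e-02]
 [ 1.40279829e-02 -1.89535250e-01 -9.81773703e-01  1.28568567e+00]
 [ 0.00000000e+00  0.00000000e+00  0.00000000e+00  1.00000000e+00]]
wrist 59.92873302476839 318.13430759602176 201.12738352674762 [[-4.24940936e-04 -9.53560366e-01 -3.01201674e-01  8.11311423e-02]
 [ 9.99999881e-01 -3.32486110e-04 -3.58216168e-04  1.91432480e-04]
 [ 2.41435367e-04 -3.01201790e-01  9.53560393e-01 -1.57885394e-01]
 [ 0.00000000e+00  0.00000000e+00  0.00000000e+00  1.00000000e+00]]
```

View pics/top0.png

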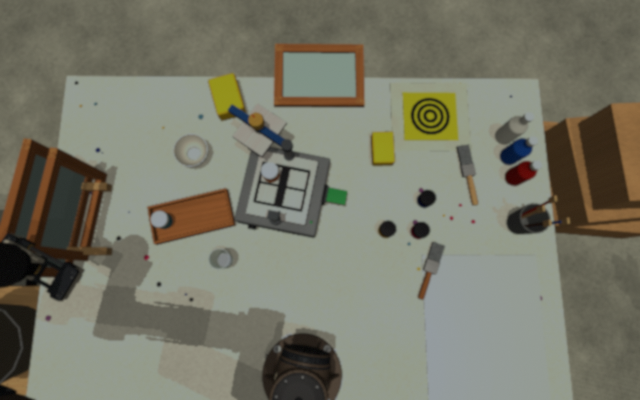

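View pics/scene0.png

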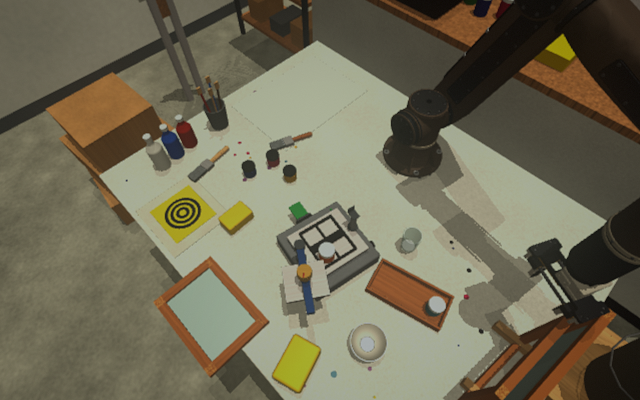

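View pics/wrist0.png

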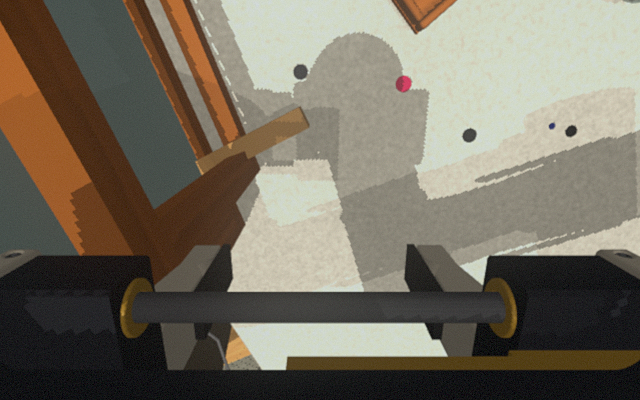

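```bash
cat > h.py <<'E'
import numpy as np, cv2
from scipy.spatial.transform import Rotation as R
from plant import r, imaging
def tool():
    s=r.get_state(); T=np.eye(4)
    T[:3,:3]=R.from_euler('xyz',s['eef_rot'],degrees=True).as_matrix(); T[:3,3]=s['tcp_pos']; return T
def cap(n,save=None):
    T=tool() if n=="wrist" else None
    c=imaging.capture(n)
    c["E"]=c["extrinsics"] if n!="wrist" else T@c["T_tool_cam"]
    c["f"]=c["img"].shape[0]/2/np.tan(np.radians(c["vfov"]/2))
    if save: cv2.imwrite("pics/"+save,np.ascontiguousarray(c["img"][:,:,::-1]))
    return c
def pts(c):
    z=c["z_map"]; v,u=np.mgrid[:z.shape[0],:z.shape[1]]
    P=np.stack([(u-c["cx"])/c["f"]*z,(v-c["cy"])/c["f"]*z,z],-1)
    W=P@c["E"][:3,:3].T+c["E"][:3,3]; W[z<=0]=np.nan; return W
def ray(c,u,v,h):
    d=c["E"][:3,:3]@np.array([(u-c["cx"])/c["f"],(v-c["cy"])/c["f"],1]); o=c["E"][:3,3]
    return o+d*(h-o[2])/d[2]
def proj(c,p):
    q=c["E"][:3,:3].T@(np.asarray(p)-c["E"][:3,3]); return c["cx"]+c["f"]*q[0]/q[2],c["cy"]+c["f"]*q[1]/q[2]
def delta(p,yaw=None):
    "tool-axes shift (mm) to p and twist"
    T=tool(); d=T[:3,:3].T@(np.asarray(p)-T[:3,3])*1000
    return np.round(d,1)
E
python3 - <<'E'
from h import *
for n in ["top","scene"]:
    c=cap(n); W=pts(c)
    if n=="top": a,b,s=slice(80,280),slice(130,490),2
    else: a,b,s=slice(110,380),slice(150,480),2
    cv2.imwrite(f"pics/{n}z.png",cv2.resize(c["img"][a,b,::-1],None,fx=2.2,fy=2.2,interpolation=cv2.INTER_CUBIC))
    g=c["img"].astype(int)
    print(n, "table z", np.nanmedian(W[230:240,300:310,2]) if 0 else "")
    # jars lids
    m=(np.abs(W[...,2]-0.054)<0.008)
    k,l,st,ce=cv2.connectedComponentsWithStats(m.astype(np.uint8))
    for i in range(1,k):
        if st[i,4]>25: 
            q=W[l==i]; print(st[i].tolist(), q.mean(0).round(3), (q.max(0)-q.min(0)).round(3), g[l==i].mean(0).astype(int))
    print("hi")
    m=(np.abs(W[...,2]-0.137)<0.006)
    k,l,st,ce=cv2.connectedComponentsWithStats(m.astype(np.uint8))
    for i in range(1,k):
        if st[i,4]>25: 
            q=W[l==i]; print(st[i].tolist(), q.mean(0).round(3), (q.max(0)-q.min(0)).round(3), g[l==i].mean(0).astype(int))
E
```

```text
top table z 
[208, 73, 37, 43, 931] [0.857 0.25  0.058] [0.145 0.118 0.015] [142 137  31]
[501, 124, 15, 17, 53] [ 0.726 -0.642  0.053] [0.054 0.042 0.014] [77 77 69]
[506, 145, 13, 17, 50] [ 0.658 -0.649  0.054] [0.052 0.036 0.016] [17 31 55]
[267, 147, 18, 8, 75] [0.667 0.086 0.058] [0.024 0.053 0.008] [69 70 66]
[235, 150, 113, 87, 2404] [0.518 0.031 0.058] [0.268 0.339 0.016] [80 88 79]
[90, 169, 11, 10, 36] [0.59  0.633 0.054] [0.028 0.023 0.015] [50 33 19]
[511, 168, 15, 16, 53] [ 0.586 -0.66   0.053] [0.048 0.042 0.015] [59 19 16]
[61, 174, 25, 76, 260] [0.478 0.695 0.054] [0.228 0.04  0.016] [44 50 46]
[420, 190, 17, 16, 210] [ 0.521 -0.385  0.052] [0.048 0.05  0.015] [35 35 34]
[151, 211, 18, 17, 158] [0.451 0.428 0.059] [0.05  0.05  0.015] [130 135 136]
[512, 211, 12, 23, 55] [ 0.441 -0.647  0.054] [0.069 0.028 0.016] [30 31 29]
[534, 213, 6, 11, 33] [ 0.457 -0.714  0.055] [0.029 0.01  0.015] [33 32 29]
[380, 221, 17, 17, 217] [ 0.424 -0.258  0.052] [0.049 0.049 0.014] [40 40 37]
[414, 222, 17, 17, 213] [ 0.421 -0.36   0.052] [0.049 0.049 0.012] [36 36 35]
[77, 251, 5, 10, 
[... 1823 characters left out ...]
3] [105 104  93]
[521, 332, 8, 12, 29] [0.353 0.669 0.054] [0.03  0.019 0.016] [57 38 23]
[272, 334, 49, 59, 1307] [0.86  0.256 0.059] [0.144 0.118 0.016] [160 157  37]
hi
[362, 0, 36, 19, 73] [-0.502 -0.618  0.135] [0.018 0.221 0.011] [70 67 55]
[412, 25, 53, 29, 113] [-0.501 -0.271  0.136] [0.017 0.29  0.012] [71 67 55]
[511, 78, 129, 71, 349] [-0.502  0.372  0.136] [0.014 0.516 0.012] [72 67 55]
[416, 139, 21, 8, 39] [0.034 0.057 0.137] [0.075 0.037 0.011] [48 44 34]
[319, 242, 17, 17, 209] [0.584 0.099 0.137] [0.05  0.049 0.011] [159 164 156]
[535, 325, 8, 13, 27] [0.353 0.669 0.137] [0.028 0.018 0.011] [53 35 21]
[506, 333, 60, 67, 108] [0.431 0.704 0.137] [0.249 0.03  0.012] [46 50 42]
```

View pics/topz.png

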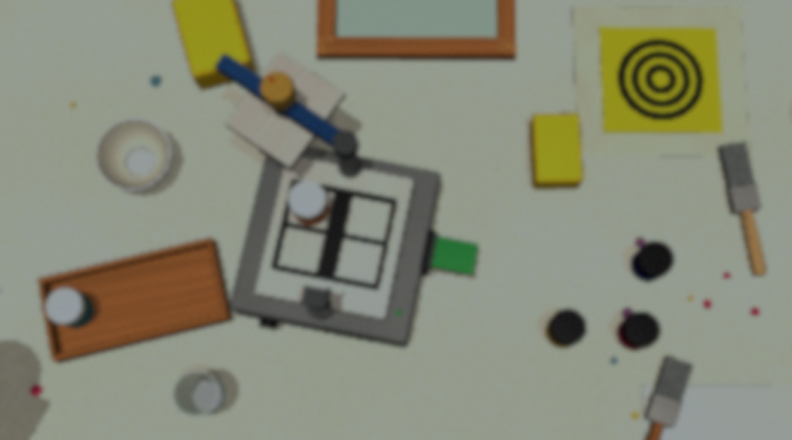

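View pics/scenez.png

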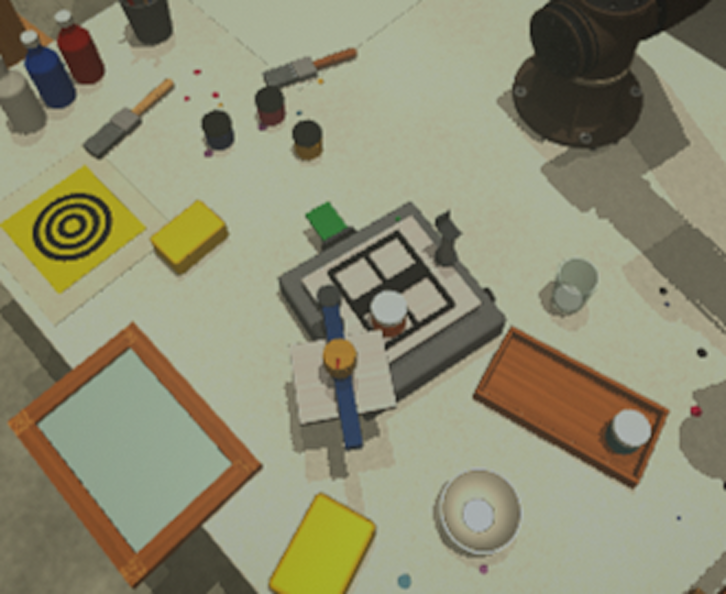

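Run:
```python
from h import *
for n in ["top","scene"]:
    c=cap(n); W=pts(c); g=c["img"].astype(int)
    reg=(W[...,0]>.3)&(W[...,0]<.9)&(W[...,1]>-.2)&(W[...,1]<.32)
    def rect(lo,hi,extra=True,name=""):
        m=reg&(W[...,2]>lo)&(W[...,2]<hi)&extra
        k,l,st,ce=cv2.connectedComponentsWithStats(m.astype(np.uint8))
        for i in range(1,k):
            if st[i,4]<20: continue
            q=W[l==i].astype(np.float32); rr=cv2.minAreaRect(q[:,:2]*1000)
            print(n,name,st[i,4],"mean",q.mean(0).round(4),"rect",np.round(rr[0],1),np.round(rr[1],1),round(rr[2],1))
    rect(.150,.166,True,"post"); rect(.176,.19,True,"bar"); rect(.205,.24,True,"nut"); rect(.053,.066,True,"house")
    rect(.09,.101,True,"cradle wall"); rect(.068,.088,True,"platform"); rect(.144,.16,True,"plate")
    green=(g[...,1]>g[...,0]+30)&(g[...,1]>g[...,2]+20); rect(.03,.08,green,"paddle")
    reg=(W[...,0]>.3)&(W[...,0]<.65)&(W[...,1]>.15)&(W[...,1]<.5)
    rect(.022,.036,g[...,0]>g[...,2]+20,"trayrim"); rect(.003,.016,g[...,0]>g[...,2]+40,"trayfloor");
    rect(.049,.064,True,"traylid")
```

```text
top post 415 mean [0.7322 0.0956 0.1543] rect [733.8 102.5] [107.  45.] 55.8
top post 643 mean [0.6706 0.144  0.1545] rect [671.6 144.6] [107.5  54.7] 55.8
top post 85 mean [0.4476 0.081  0.162 ] rect [447.9  80.1] [29.6 24.3] 80.4
top bar 179 mean [0.7359 0.1792 0.1826] rect [735.  175.9] [76.  22.3] 56.4
top bar 310 mean [0.6621 0.0697 0.1832] rect [666.5  72.6] [108.2  31.4] 53.1
top nut 214 mean [0.6969 0.1231 0.2263] rect [699.3 123.6] [40.2 40.3] 86.2
top house 817 mean [0.8494 0.2492 0.0588] rect [852.8 247.9] [120.9  89.1] 17.0
top house 83 mean [0.6675 0.0854 0.0585] rect [668.3  85.8] [52.6 17.6] 79.0
top house 2538 mean [0.5201 0.0324 0.0587] rect [538.7  26.8] [320.3 249.4] 78.8
top house 29 mean [0.3352 0.2621 0.0599] rect [333.2 260. ] [16.5 46.9] 84.8
top cradle wall 679 mean [0.5418 0.0587 0.0955] rect [546.2  61.6] [146.8 127.1] 78.9
top platform 1685 mean [0.541  0.0577 0.0818] rect [550.5  60.8] [180.4 209.2] 78.8
top platform 49 mean [0.5801 0.0745 0.0823] rect [580.8  75.5] [17.6 54.1] 70.9
top platform 322 mean [0.5703 0.0169 0.0817] rect [570.   16.9] [55.4 53.
[... 2577 characters left out ...]
ect [730.2 107.7] [106.8  50.9] 55.5
scene paddle 180 mean [ 0.5233 -0.1003  0.0604] rect [ 523.1 -100.6] [58.5 45. ] 78.8
scene trayrim 689 mean [0.4684 0.3574 0.0294] rect [467.7 351.5] [123.1 250.1] 14.5
scene trayrim 114 mean [0.636  0.3583 0.0284] rect [637.7 358.3] [82.2 23.6] 89.2
scene trayfloor 1887 mean [0.467  0.3382 0.009 ] rect [463.3 349.8] [100.6 234.5] 14.7
scene traylid 43 mean [0.3135 0.238  0.0571] rect [314.9 239.6] [24.3 51.5] 15.7
scene traylid 704 mean [0.5346 0.1758 0.0598] rect [539.8 180.2] [ 59.7 207.8] 89.8
scene traylid 30 mean [0.3543 0.2529 0.0561] rect [350.8 253.7] [21. 55.] 23.5
scene traylid 172 mean [0.4534 0.4334 0.061 ] rect [451.7 433.4] [49.5 48.6] 0.2
```

```bash
cat >> h.py <<'E'
def plan(p,yaw,twist_first=True):
    T=tool(); y0=np.degrees(np.arctan2(T[1,0],T[0,0])); tw=-((yaw-y0+180)%360-180)
    s=r.get_state()
    d=np.asarray(p)-T[:3,3]
    c,sn=np.cos(np.radians(yaw)),np.sin(np.radians(yaw))
    A=np.array([[c,sn,0],[sn,-c,0],[0,0,-1.]])
    print("t",round(s["time_s"],1),"at",T[:3,3].round(4),"yaw",round(y0,1),"twist",round(tw,1),"shift before twist",np.round(T[:3,:3].T@d*1000,1),"after twist",np.round(A@d*1000,1))
E
python3 -c "
from h import *
plan([.583,.0965,.25],-11.2)"
```

```text
t 0.3 at [0.3019 0.6036 0.2263] yaw -26.6 twist -15.4 shift before twist [478.2 327.8 -23.5] after twist [374.2 442.8 -23.7]
```

Request:
step_arm([
  [[20,14,-1],0],
  [[40,27,-3],0],
  [[40,27,-3],0],
  [[40,27,-2],0],
  [[40,27,-2],0],
  [[40,27,-2],0],
  [[40,27,-2],0],
  [[40,27,-2],0],
  [[40,27,-2],0],
  [[40,27,-2],0],
  [[40,27,-2],0],
  [[40,27,0],0],
  [[18,16,0],-5],
  [[0,0,0],-10.4],
  [[0,0,0],0],
  [[0,0,0],0],
], gripper=0.2)

```text
time_s: 2.35
tcp_pos: [0.5829, 0.0972, 0.2498]
eef_rot: [-180.0, -0.0, -11.4]
contact_force: [-0.6, 0.4, -0.4]
gripper_width: 0.0701
```

Run:
```python
from h import *
plan([.583,.0965,.25],-11.2)
print(r.get_state()['gripper_width'],r.get_state()['joints'].round(0))
c=cap("wrist","w1.png"); W=pts(c)
m=(np.abs(W[...,2]-.137)<.006)
k,l,st,ce=cv2.connectedComponentsWithStats(m.astype(np.uint8))
for i in range(1,k):
    if st[i,4]>200:
        q=W[l==i].astype(np.float32); print(st[i].tolist(),q.mean(0).round(4),cv2.minEnclosingCircle(q[:,:2]*1000))
```

```text
t 2.4 at [0.5829 0.0972 0.2498] yaw -11.4 twist -0.2 shift before twist [ 0.2  0.7 -0.2] after twist [ 0.2  0.7 -0.2]
0.07013588198362582 [ 28.  12.  -8.  -0. -70.  50.]
[290, 163, 63, 61, 2865] [0.5849 0.0946 0.1367] ((583.576904296875, 94.91471862792969), 25.84847640991211)
```

View pics/w1.png

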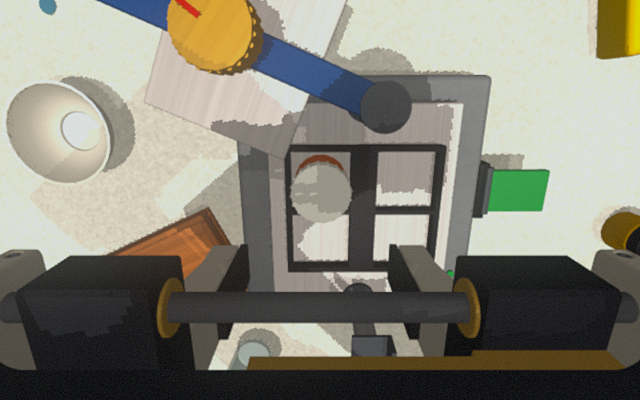

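Request:
step_arm([
  [[1,1,30],0],
  [[0,0,30],0],
  [[0,0,30],0],
  [[0,0,25],0],
  [[0,0,16],0],
  [[0,0,10],0],
  [[0,0,5],0],
  [[0,0,0],0],
])

```text
time_s: 3.4
tcp_pos: [0.5842, 0.0963, 0.1038]
eef_rot: [-180.0, -0.0, -11.2]
contact_force: [1.2, -0.8, -0.8]
gripper_width: 0.0702
```

Request:
step_arm([
  [[0,0,0],0],
  [[0,0,0],0],
  [[0,0,0],0],
  [[0,0,0],0],
], gripper=1, grip_force=20)

```text
time_s: 3.9
tcp_pos: [0.5841, 0.0962, 0.104]
eef_rot: [-180.0, -0.0, -11.2]
contact_force: [-1.2, -0.5, 3.8]
gripper_width: 0.0498
```

Request:
step_arm([
  [[0,0,-10],0],
  [[0,0,-25],0],
  [[0,0,-30],0],
  [[0,0,-30],0],
  [[0,0,-25],0],
  [[0,0,-10],0],
  [[0,0,0],0],
])

```text
time_s: 4.78
tcp_pos: [0.584, 0.0963, 0.2338]
eef_rot: [-180.0, -0.0, -11.2]
contact_force: [0.7, -0.1, -2.1]
gripper_width: 0.0498
```

```bash
python3 -c "
from h import *
plan([.476,.3155,.2],14)
print(r.get_state()['gripper_width'])"
```

```text
t 4.8 at [0.584  0.0963 0.2338] yaw -11.2 twist -25.2 shift before twist [-148.5 -194.1   33.9] after twist [ -51.8 -238.8   33.8]
0.04981782114309239
```

Request:
step_arm([
  [[-15,-19,0],0],
  [[-30,-39,2],0],
  [[-30,-39,5],0],
  [[-30,-39,5],0],
  [[-30,-39,10],0],
  [[-13.5,-19,12],0],
  [[0,0,0],-8.2],
  [[0,0,0],-9],
  [[0,0,0],-8],
  [[0,0,30],0],
  [[0,0,30],0],
  [[0,0,30],0],
  [[0,0,30],0],
  [[0,0,25],0],
  [[0,0,15],0],
  [[0,0,6],0],
  [[0,0,0],0],
])

```text
time_s: 6.9
tcp_pos: [0.4759, 0.3153, 0.0335]
eef_rot: [180.0, 0.0, 14.0]
contact_force: [0.8, 0.4, -1.4]
gripper_width: 0.0497
```

```bash
python3 -c "
from h import *
plan([.476,.3155,.0292],14)
print(r.get_state()['gripper_width'])"
```

```text
t 6.9 at [0.4759 0.3153 0.0335] yaw 14.0 twist 0.0 shift before twist [ 0.1 -0.2  4.3] after twist [ 0.1 -0.2  4.3]
0.04966362148106474
```

Request:
step_arm([
  [[0,0,2],0],
  [[0,0,1],0],
  [[0,0,1],0],
  [[0,0,0],0],
])

```text
time_s: 7.4
tcp_pos: [0.4759, 0.3154, 0.0297]
eef_rot: [-180.0, -0.0, 14.0]
contact_force: [0.3, 0.3, -2.1]
gripper_width: 0.0496
```

Request:
step_arm([
  [[0,0,0],0],
  [[0,0,0],0],
  [[0,0,0],0],
  [[0,0,-15],0],
  [[0,0,-30],0],
  [[0,0,-40],0],
  [[0,0,-40],0],
  [[0,0,-40],0],
  [[0,0,-25],0],
  [[0,0,-10],0],
  [[0,0,0],0],
], gripper=0.15)

```text
time_s: 8.78
tcp_pos: [0.4759, 0.3153, 0.2301]
eef_rot: [-180.0, -0.0, 14.0]
contact_force: [0.0, -0.3, -0.1]
gripper_width: 0.0744
```

```bash
cat > look.py <<'E'
from h import *
import sys
n=sys.argv[1]
lo,hi=float(sys.argv[2]),float(sys.argv[3])
c=cap(n,sys.argv[4]); W=pts(c)
m=(W[...,2]>lo)&(W[...,2]<hi)&(W[...,0]>.3)&(W[...,0]<.8)&(np.abs(W[...,1])<.55)
k,l,st,ce=cv2.connectedComponentsWithStats(m.astype(np.uint8))
for i in range(1,k):
    if st[i,4]>60:
        q=W[l==i].astype(np.float32); cc=cv2.minEnclosingCircle(q[:,:2]*1000)
        if cc[1]<60: print(st[i].tolist(),q.mean(0).round(4),np.round(cc[0],1),round(cc[1],1),c["img"][l==i].mean(0).astype(int))
E
python3 look.py top .046 .066 t2.png
```

```text
[267, 147, 18, 8, 83] [0.6675 0.0855 0.0583] [664.4  86.4] 26.4 [75 75 71]
[420, 190, 17, 16, 211] [ 0.5204 -0.3842  0.0522] [ 521.4 -385.1] 27.0 [37 38 37]
[190, 204, 18, 17, 230] [0.4734 0.3135 0.0602] [474.8 315.5] 26.5 [120 117 103]
[151, 211, 19, 17, 234] [0.45   0.4275 0.0602] [451. 430.] 25.7 [143 148 145]
[380, 221, 17, 16, 216] [ 0.4242 -0.2581  0.0525] [ 424.7 -258.7] 25.2 [44 44 41]
[414, 222, 17, 17, 215] [ 0.4213 -0.3602  0.0521] [ 420.8 -361. ] 25.5 [40 40 39]
```

View pics/t2.png

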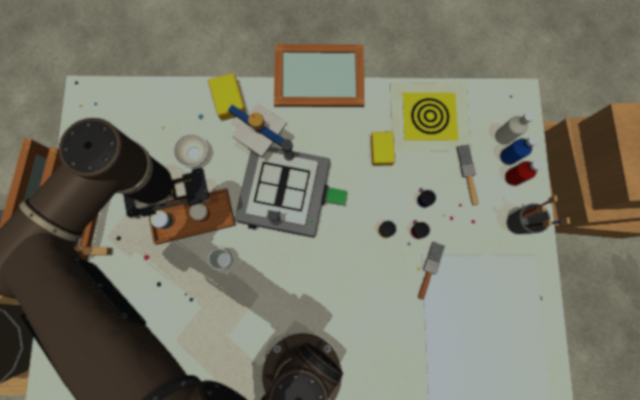

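```bash
python3 -c "
from h import *
plan([.424,-.257,.2],-11.2)
print(r.get_state()['joints'].round(0))"
```

```text
t 8.8 at [0.4755 0.3151 0.2291] yaw 14.0 twist 25.2 shift before twist [-188.5  542.5   29.2] after twist [ 60.6 571.2  29.1]
[ 53.  11. -13.  -0. -67.  51.]
```

Request:
step_arm([
  [[0,0,0],8.4],
  [[0,0,0],8.4],
  [[0,0,0],8.4],
  [[2,20,0],0],
  [[5,40,0],0],
  [[5,45,0],0],
  [[5,45,0],0],
  [[5,45,0],0],
  [[5,45,0],0],
  [[5,45,0],0],
  [[5,45,0],0],
  [[5,45,0],0],
  [[5,45,0],0],
  [[5,45,9],0],
  [[5,45,10],0],
  [[5,41,10],0],
  [[3.6,20,0],0],
  [[0,0,0],0],
  [[0,0,0],0],
])

```text
time_s: 11.2
tcp_pos: [0.4288, -0.2574, 0.2001]
eef_rot: [-180.0, 0.1, -11.1]
contact_force: [0.3, 0.1, -0.2]
gripper_width: 0.0742
```

```bash
python3 look.py wrist .048 .06 w3.png; python3 -c "
from h import *
plan([.424,-.257,.021],-11.2)"
```

```text
[419, 12, 64, 69, 3332] [ 0.5219 -0.3845  0.0536] [ 521.6 -385.1] 25.9 [58 58 56]
[404, 142, 58, 56, 2453] [ 0.4229 -0.3602  0.0536] [ 421.8 -360.8] 25.9 [54 54 51]
[293, 160, 56, 55, 2314] [ 0.4262 -0.2591  0.0537] [ 425.1 -258.7] 25.9 [58 58 54]
t 11.2 at [ 0.4291 -0.2571  0.2004] yaw -11.1 twist 0.1 shift before twist [ -4.9   0.9 179.4] after twist [ -5.    0.9 179.4]
```

View pics/w3.png

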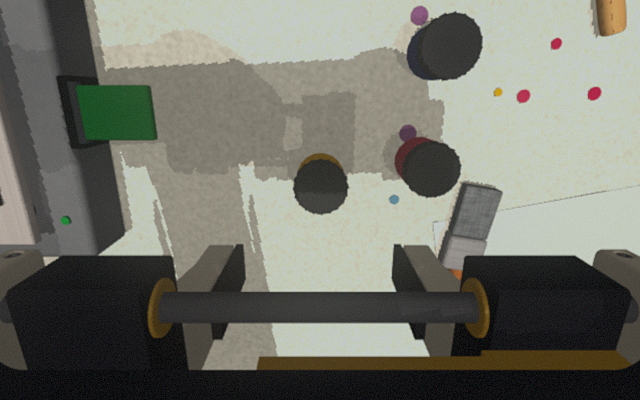

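Request:
step_arm([
  [[-3.6,2.3,20],0],
  [[0,0,35],0],
  [[0,0,35],0],
  [[0,0,35],0],
  [[0,0,30],0],
  [[0,0,15],0],
  [[0,0,9],0],
  [[0,0,0],0],
])

```text
time_s: 12.25
tcp_pos: [0.4256, -0.2587, 0.0214]
eef_rot: [180.0, 0.0, -11.1]
contact_force: [-0.5, 0.9, 1.0]
gripper_width: 0.0744
```

Request:
step_arm([
  [[0,0,0],0],
  [[0,0,0],0],
  [[0,0,0],0],
  [[0,0,0],0],
], gripper=1)

```text
time_s: 12.75
tcp_pos: [0.4259, -0.2592, 0.022]
eef_rot: [180.0, -0.0, -11.2]
contact_force: [-1.0, 0.4, 4.5]
gripper_width: 0.0499
```

Request:
step_arm([
  [[0,0,-10],0],
  [[0,0,-30],0],
  [[0,0,-40],0],
  [[0,0,-40],0],
  [[0,0,-40],0],
  [[0,0,-30],0],
  [[0,0,-10],0],
  [[0,0,0],0],
])

```text
time_s: 13.75
tcp_pos: [0.4254, -0.259, 0.2216]
eef_rot: [-180.0, -0.0, -11.2]
contact_force: [-0.4, 0.2, -1.5]
gripper_width: 0.0498
```

```bash
python3 -c "
from h import *
plan([.5685,.017,.2],-11.2);plan([.5255,.108,.2],-11.2);plan([.509,.0295,.2],-11.2)"
```

```text
t 13.8 at [ 0.4254 -0.259   0.2216] yaw -11.2 twist 0.0 shift before twist [  86.8 -298.5   21.7] after twist [  86.7 -298.5   21.6]
t 13.8 at [ 0.4254 -0.259   0.2216] yaw -11.2 twist 0.0 shift before twist [  26.9 -379.4   21.7] after twist [  26.9 -379.5   21.6]
t 13.8 at [ 0.4254 -0.259   0.2216] yaw -11.2 twist 0.0 shift before twist [  26.  -299.2   21.7] after twist [  25.9 -299.2   21.6]
```

Request:
step_arm([
  [[0,-20,-2],0],
  [[0,-40,-2],0],
  [[0,-40,0],0],
  [[0,-40,0],0],
  [[0,-40,0],0],
  [[0,-40,0],0],
  [[0,-40,0],0],
  [[0,-40,0],0],
  [[0,-30,0],0],
  [[0,-10,0],0],
  [[0,0,0],0],
  [[0,0,0],0],
])

```text
time_s: 15.25
tcp_pos: [0.4911, 0.0735, 0.2251]
eef_rot: [180.0, 0.1, -11.2]
contact_force: [-0.9, 1.3, -0.7]
gripper_width: 0.0498
```

Run:
```python
from h import *
plan([.5255,.108,.2],-11.2)
c=cap("wrist","w4.png"); W=pts(c)
for lo,hi in [(.09,.103),(.076,.089),(.054,.066),(.158,.168)]:
    m=(W[...,2]>lo)&(W[...,2]<hi)
    k,l,st,ce=cv2.connectedComponentsWithStats(m.astype(np.uint8))
    for i in range(1,k):
        if st[i,4]>300:
            q=W[l==i].astype(np.float32); rr=cv2.minAreaRect(q[:,:2]*1000)
            print(lo,st[i].tolist(),q.mean(0).round(4),np.round(rr[0],1),np.round(rr[1],1),round(rr[2],1))
```

```text
t 15.2 at [0.4911 0.0735 0.2251] yaw -11.2 twist -0.0 shift before twist [ 27.1 -40.5  25. ] after twist [ 27.1 -40.5  25.1]
0.09 [223, 38, 194, 160, 10308] [0.5507 0.0606 0.0965] [546.6  61.6] [146.5 125.9] 78.8
0.076 [206, 0, 231, 231, 17971] [0.5609 0.0572 0.0829] [542.6  62.3] [180.6 191.2] 78.9
0.076 [233, 46, 72, 74, 5097] [0.585  0.0956 0.083 ] [584.   95.4] [56.  56.2] 78.7
0.076 [335, 46, 72, 74, 5081] [0.5691 0.0152 0.083 ] [568.3  15.9] [55.8 56.3] 78.8
0.076 [238, 126, 68, 65, 4156] [0.5245 0.1077 0.0831] [524.1 107.2] [55.9 55.2] 78.5
0.076 [334, 126, 68, 65, 4148] [0.5086 0.0273 0.083 ] [508.2  27.7] [55.8 55.1] 79.1
0.054 [360, 0, 181, 244, 12049] [ 0.5191 -0.0603  0.0598] [497.8 -59.4] [123.2 230.7] 63.8
0.054 [172, 11, 106, 232, 7085] [0.5485 0.1694 0.0598] [546.4 147.1] [ 82.4 211.5] 79.1
0.054 [61, 215, 55, 48, 1991] [0.4771 0.3125 0.0614] [476.6 314.5] [50.1 51. ] 18.7
```

View pics/w4.png

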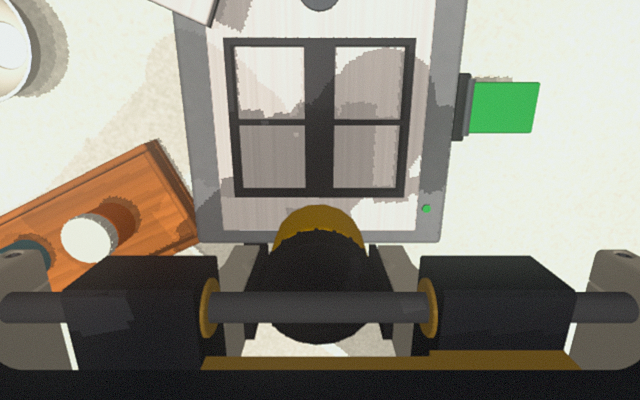

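```bash
python3 -c "
from h import *
plan([.568,.0167,.104],-11.2)"
```

```text
t 15.3 at [0.4912 0.0735 0.2253] yaw -11.2 twist -0.0 shift before twist [ 86.5  40.7 121.3] after twist [ 86.4  40.8 121.3]
```

Request:
step_arm([
  [[20,10,0],0],
  [[30,14,0],0],
  [[26.5,12,0],0],
  [[10,4.8,0],0],
  [[0,0,20],0],
  [[0,0,30],0],
  [[0,0,30],0],
  [[0,0,20],0],
  [[0,0,10],0],
  [[0,0,4],0],
  [[0,0,4],0],
  [[0,0,2],0],
  [[0,0,0],0],
])

```text
time_s: 16.92
tcp_pos: [0.5686, 0.0177, 0.1058]
eef_rot: [-180.0, -0.0, -11.2]
contact_force: [-0.8, -1.4, -1.7]
gripper_width: 0.0496
```

Request:
step_arm([
  [[0,0,1],0],
  [[0,0,0],0],
])

```text
time_s: 17.18
tcp_pos: [0.5687, 0.0177, 0.1051]
eef_rot: [-180.0, -0.0, -11.2]
contact_force: [-1.6, -0.8, 1.4]
gripper_width: 0.0497
```

Request:
step_arm([
  [[0,0,0],0],
  [[0,0,0],0],
  [[0,0,0],0],
  [[0,0,-15],0],
  [[0,0,-30],0],
  [[0,0,-40],0],
  [[0,0,-30],0],
  [[0,0,-5],0],
  [[0,0,0],0],
], gripper=0.28)

```text
time_s: 18.3
tcp_pos: [0.5684, 0.0177, 0.2252]
eef_rot: [-180.0, -0.0, -11.2]
contact_force: [-0.5, 1.3, -0.4]
gripper_width: 0.0632
```

```bash
python3 look.py wrist .130 .142 w5.png;python3 look.py top .046 .066 t5.png; python3 -c "
from h import *
plan([.422,-.36,.2],-11.2)"
```

```text
[285, 171, 68, 66, 3386] [0.5693 0.0174 0.1367] [567.8  17.8] 25.9 [48 47 46]
[262, 334, 24, 20, 215] [0.456  0.0782 0.1362] [450.5  80.2] 9.8 [86 85 81]
[420, 190, 17, 16, 209] [ 0.5203 -0.3848  0.0522] [ 522.4 -385.4] 26.2 [46 47 46]
[413, 222, 18, 17, 218] [ 0.4211 -0.3598  0.0522] [ 420.1 -361. ] 26.1 [49 48 47]
t 18.4 at [0.5679 0.0175 0.2238] yaw -11.2 twist 0.0 shift before twist [-69.9 398.6  24.1] after twist [-69.8 398.7  23.8]
```

View pics/w5.png

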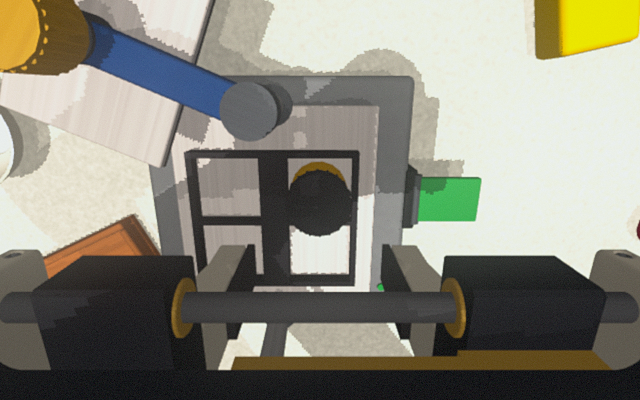

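Request:
step_arm([
  [[-4,20,0],0],
  [[-7,40,0],0],
  [[-7,40,0],0],
  [[-7,40,0],0],
  [[-7,40,0],0],
  [[-7,40,0],0],
  [[-7,40,3],0],
  [[-7,40,5],0],
  [[-7,40,5],0],
  [[-6,35,5],0],
  [[-4,20,5],0],
  [[0,4,0],0],
  [[0,0,0],0],
  [[0,0,0],0],
])

```text
time_s: 20.15
tcp_pos: [0.4227, -0.3598, 0.2017]
eef_rot: [-180.0, -0.0, -11.1]
contact_force: [0.7, 0.7, -0.1]
gripper_width: 0.0635
```

```bash
python3 look.py wrist .048 .06 w6.png; python3 -c "
from h import *
plan([.4218,-.3605,.021],-11.2)"
```

```text
[295, 31, 62, 67, 3067] [ 0.5219 -0.3855  0.0538] [ 521.6 -385.2] 25.7 [52 52 49]
[0, 103, 47, 53, 1277] [ 0.5206 -0.1218  0.0587] [ 522.4 -115.2] 28.4 [ 41 105  51]
[292, 157, 56, 55, 2300] [ 0.4228 -0.3612  0.0538] [ 421.8 -361.2] 25.8 [52 52 49]
t 20.2 at [ 0.4227 -0.3597  0.2017] yaw -11.1 twist 0.1 shift before twist [ -0.8   1.  180.7] after twist [ -0.8   1.  180.7]
```

Request:
step_arm([
  [[-0.5,1.7,20],0],
  [[0,0,35],0],
  [[0,0,35],0],
  [[0,0,35],0],
  [[0,0,30],0],
  [[0,0,15],0],
  [[0,0,9],0],
  [[0,0,0],0],
])

```text
time_s: 21.2
tcp_pos: [0.4219, -0.3618, 0.0227]
eef_rot: [180.0, -0.0, -11.2]
contact_force: [-0.4, 0.3, 0.5]
gripper_width: 0.0632
```

Request:
step_arm([
  [[0,0,0],0],
  [[0,0,0],0],
  [[0,0,0],0],
  [[0,0,0],0],
], gripper=1)

```text
time_s: 21.7
tcp_pos: [0.4222, -0.3621, 0.0235]
eef_rot: [180.0, -0.1, -11.2]
contact_force: [-1.4, 0.9, 6.7]
gripper_width: 0.05
```

Request:
step_arm([
  [[0,0,-10],0],
  [[0,0,-30],0],
  [[0,0,-40],0],
  [[0,0,-40],0],
  [[0,0,-40],0],
  [[0,0,-30],0],
  [[0,0,-10],0],
  [[0,0,0],0],
])

```text
time_s: 22.7
tcp_pos: [0.4215, -0.3616, 0.2225]
eef_rot: [-180.0, -0.0, -11.2]
contact_force: [0.3, -0.7, -2.8]
gripper_width: 0.0498
```

```bash
python3 -c "
from h import *
plan([.5248,.1072,.11],-11.2)"
```

```text
t 22.7 at [ 0.4215 -0.3616  0.2225] yaw -11.2 twist 0.0 shift before twist [  10.4 -479.9  112.6] after twist [  10.3 -480.   112.5]
```

Request:
step_arm([
  [[0,-20,0],0],
  [[1,-40,0],0],
  [[1,-40,0],0],
  [[1,-40,0],0],
  [[1,-40,0],0],
  [[1,-40,0],0],
  [[1,-40,0],0],
  [[1,-40,0],0],
  [[1,-40,0],0],
  [[1,-40,0],0],
  [[1,-40,0],0],
  [[0.3,-35,0],0],
  [[0,-20,0],0],
  [[0,-5,0],0],
  [[0,0,0],0],
])

```text
time_s: 24.58
tcp_pos: [0.5243, 0.1066, 0.2219]
eef_rot: [179.9, 0.1, -11.2]
contact_force: [-0.3, -0.2, -1.5]
gripper_width: 0.0494
```

```bash
python3 -c "
from h import *
plan([.5248,.1072,.106],-11.2)"
```

```text
t 24.6 at [0.5243 0.1066 0.2219] yaw -11.2 twist 0.0 shift before twist [  0.5  -0.7 115.9] after twist [  0.3  -0.6 115.9]
```

Request:
step_arm([
  [[0.4,-0.6,20],0],
  [[0,0,30],0],
  [[0,0,30],0],
  [[0,0,18],0],
  [[0,0,8],0],
  [[0,0,4],0],
  [[0,0,3],0],
  [[0,0,2],0],
  [[0,0,1],0],
  [[0,0,0],0],
])

```text
time_s: 25.82
tcp_pos: [0.5253, 0.1077, 0.1067]
eef_rot: [-180.0, -0.0, -11.2]
contact_force: [-0.0, -0.4, -2.0]
gripper_width: 0.0493
```

Request:
step_arm([
  [[0,0,0],0],
  [[0,0,0],0],
  [[0,0,0],0],
  [[0,0,-15],0],
  [[0,0,-30],0],
  [[0,0,-40],0],
  [[0,0,-30],0],
  [[0,0,-5],0],
  [[0,0,0],0],
], gripper=0.28)

```text
time_s: 26.95
tcp_pos: [0.5252, 0.1077, 0.2272]
eef_rot: [-179.9, -0.0, -11.2]
contact_force: [0.3, 0.2, -0.9]
gripper_width: 0.0631
```

```bash
python3 look.py wrist .130 .142 w7.png;python3 look.py top .046 .066 t7.png; python3 -c "
from h import *
plan([.5216,-.385,.2],-11.2)"
```

```text
[394, 86, 75, 75, 4128] [0.5688 0.0186 0.1366] [567.6  17.8] 25.9 [54 53 52]
[285, 171, 68, 65, 3335] [0.526  0.1074 0.1367] [524.4 107.5] 25.9 [45 43 42]
[356, 272, 25, 17, 179] [0.4565 0.0816 0.136 ] [450.5  81.3] 9.8 [86 83 80]
[268, 147, 17, 8, 80] [0.6673 0.0848 0.0589] [665.7  84.8] 25.1 [87 87 83]
[403, 189, 17, 16, 209] [ 0.5236 -0.3328  0.0523] [ 524.1 -333.4] 25.4 [46 47 46]
[190, 204, 18, 17, 231] [0.4741 0.3137 0.06  ] [474.5 315.5] 26.0 [169 173 160]
t 27.1 at [0.5248 0.1074 0.2259] yaw -11.2 twist 0.0 shift before twist [ 92.4 483.6  26.1] after twist [ 92.5 483.6  25.9]
```

Request:
step_arm([
  [[4,20,0],0],
  [[8,40,0],0],
  [[8,40,0],0],
  [[8,40,0],0],
  [[8,40,0],0],
  [[8,40,0],0],
  [[8,40,3],0],
  [[8,40,5],0],
  [[8,40,5],0],
  [[8,40,5],0],
  [[6,32,5],0],
  [[3,20,3],0],
  [[0,0,0],0],
  [[0,0,0],0],
])

```text
time_s: 28.8
tcp_pos: [0.5247, -0.3323, 0.2005]
eef_rot: [-180.0, 0.0, -11.2]
contact_force: [-1.0, 0.3, 0.9]
gripper_width: 0.0629
```

```bash
python3 look.py wrist .048 .06 w8.png; python3 -c "
from h import *
plan([.5241,-.3334,.021],-11.2)"
```

```text
[292, 157, 57, 55, 2324] [ 0.5256 -0.3342  0.0537] [ 524.5 -334. ] 25.7 [53 53 50]
[0, 241, 16, 11, 66] [ 0.5255 -0.0326  0.0595] [525.1 -33.8] 7.5 [89 89 87]
t 28.9 at [ 0.525  -0.332   0.2007] yaw -11.1 twist 0.1 shift before twist [ -0.6   1.5 179.7] after twist [ -0.6   1.5 179.7]
```

View pics/w8.png

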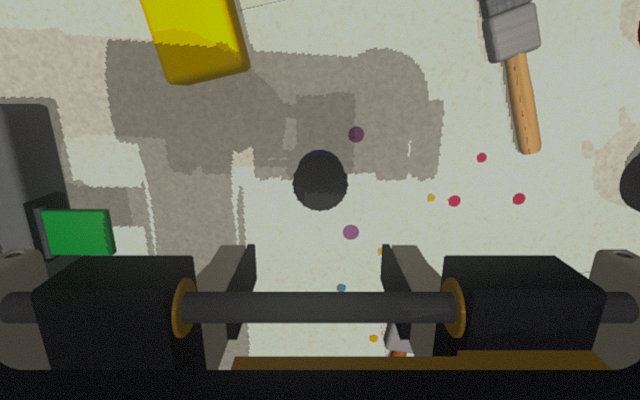

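Request:
step_arm([
  [[-0.5,2,20],0],
  [[0,0,35],0],
  [[0,0,35],0],
  [[0,0,35],0],
  [[0,0,30],0],
  [[0,0,15],0],
  [[0,0,9],0],
  [[0,0,0],0],
])

```text
time_s: 29.85
tcp_pos: [0.5243, -0.3344, 0.0218]
eef_rot: [180.0, -0.0, -11.1]
contact_force: [-0.6, 0.1, 0.6]
gripper_width: 0.0629
```

Request:
step_arm([
  [[0,0,0],0],
  [[0,0,0],0],
  [[0,0,0],0],
  [[0,0,0],0],
], gripper=1)

```text
time_s: 30.35
tcp_pos: [0.5247, -0.3348, 0.0225]
eef_rot: [180.0, -0.1, -11.2]
contact_force: [0.0, 1.9, 5.5]
gripper_width: 0.0496
```

Request:
step_arm([
  [[0,0,-10],0],
  [[0,0,-30],0],
  [[0,0,-40],0],
  [[0,0,-40],0],
  [[0,0,-40],0],
  [[0,0,-30],0],
  [[0,0,-10],0],
  [[0,0,0],0],
])

```text
time_s: 31.35
tcp_pos: [0.5239, -0.3344, 0.2215]
eef_rot: [-180.0, -0.0, -11.2]
contact_force: [-0.7, -0.1, -2.0]
gripper_width: 0.0497
```

```bash
python3 look.py top .046 .066 t8.png; python3 -c "
from h import *
plan([.509,.0278,.106],-11.2)"
```

```text
[267, 147, 18, 8, 83] [0.6674 0.0854 0.0588] [663.8  86.4] 26.8 [95 95 90]
[190, 204, 18, 17, 231] [0.4734 0.3133 0.0601] [474.4 314.6] 25.7 [183 186 189]
[151, 211, 19, 17, 238] [0.4505 0.4281 0.0605] [451.3 429.2] 26.1 [179 185 187]
t 31.4 at [ 0.5235 -0.3342  0.2204] yaw -11.2 twist 0.0 shift before twist [ -84.3 -352.2  114.8] after twist [ -84.5 -352.3  114.4]
```

View pics/t8.png

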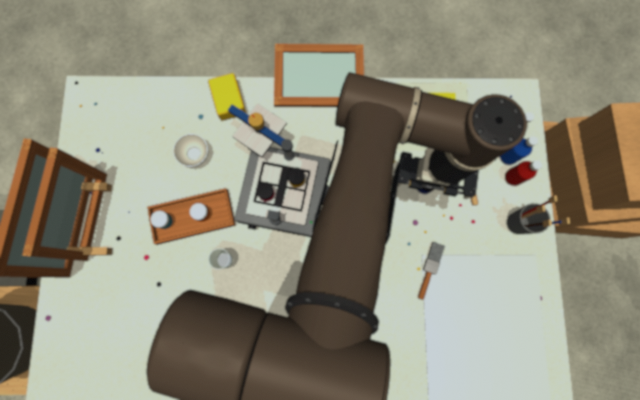

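Request:
step_arm([
  [[-4,-20,0],0],
  [[-10,-40,0],0],
  [[-10,-40,0],0],
  [[-10,-40,0],0],
  [[-10,-40,0],0],
  [[-10,-40,0],0],
  [[-10,-40,0],0],
  [[-10,-40,0],0],
  [[-6,-32,0],0],
  [[-4.2,-20,0],0],
  [[0,0,0],0],
  [[0,0,0],0],
])

```text
time_s: 32.9
tcp_pos: [0.509, 0.027, 0.2208]
eef_rot: [180.0, 0.1, -11.1]
contact_force: [0.1, -0.6, -1.4]
gripper_width: 0.0494
```

```bash
python3 -c "
from h import *
plan([.5092,.0277,.1055],-11.2)"
```

```text
t 32.9 at [0.509  0.027  0.2208] yaw -11.1 twist 0.1 shift before twist [  0.2  -0.8 115.3] after twist [  0.   -0.7 115.3]
```

Request:
step_arm([
  [[0,-0.6,20],0],
  [[0,0,30],0],
  [[0,0,30],0],
  [[0,0,18],0],
  [[0,0,8],0],
  [[0,0,4],0],
  [[0,0,3],0],
  [[0,0,2],0],
  [[0,0,0],0],
])

```text
time_s: 34.02
tcp_pos: [0.5099, 0.0278, 0.1068]
eef_rot: [-180.0, -0.0, -11.2]
contact_force: [-0.1, -0.7, -0.7]
gripper_width: 0.0502
```

Request:
step_arm([
  [[0,0,0],0],
  [[0,0,0],0],
  [[0,0,0],0],
  [[0,0,-15],0],
  [[0,0,-30],0],
  [[0,0,-40],0],
  [[0,0,-30],0],
  [[0,0,-5],0],
  [[0,0,0],0],
], gripper=0.34)

```text
time_s: 35.15
tcp_pos: [0.5097, 0.0277, 0.2272]
eef_rot: [-180.0, -0.0, -11.2]
contact_force: [0.6, 0.1, 0.7]
gripper_width: 0.058
```

```bash
python3 look.py wrist .130 .142 w9.png; python3 -c "
from h import *
plan([.55,.2,.2],-11.2)"
```

```text
[280, 87, 73, 74, 3999] [0.5685 0.0176 0.1367] [567.8  17.7] 25.7 [50 50 49]
[178, 171, 69, 66, 3380] [0.5259 0.1063 0.1366] [524.5 107.6] 26.0 [45 42 41]
[285, 170, 68, 66, 3342] [0.5109 0.0274 0.1366] [509.5  27.9] 26.0 [44 44 43]
[262, 272, 20, 17, 158] [0.4556 0.0763 0.1361] [451.6  78.4] 9.4 [85 83 79]
t 35.2 at [0.5094 0.0276 0.2264] yaw -11.2 twist 0.0 shift before twist [   6.4 -177.    26.4] after twist [   6.4 -177.    26.4]
```

View pics/w9.png

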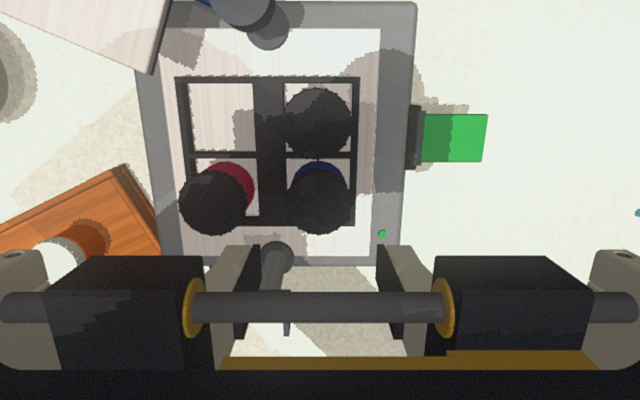

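Request:
step_arm([
  [[0,0,-18],0],
  [[0,0,0],10],
  [[0,0,0],10],
  [[0,0,0],10],
  [[0,0,0],10],
  [[0,0,0],10],
  [[0,0,0],10],
  [[0,0,0],10],
  [[0,0,0],10],
  [[0,0,0],10],
  [[0,0,0],10],
  [[0,0,0],10],
  [[0,0,0],3],
  [[0,0,0],0],
], gripper=1)

```text
time_s: 36.95
tcp_pos: [0.5093, 0.0275, 0.2435]
eef_rot: [179.9, -0.1, -124.1]
contact_force: [0.2, -0.2, -0.1]
gripper_width: 0.0003
```

```bash
python3 -c "
from h import *
plan([.781,.152,.245],-124.1); print(r.get_state()['joints'].round(0),r.get_state()['gripper_width'])"
python3 - <<'E'
from h import *
c=cap("top"); W=pts(c)
m=(W[...,2]>.205)&(W[...,2]<.236)&(W[...,0]>.66)&(W[...,0]<.75)&(W[...,1]>.06)&(W[...,1]<.2)
q=W[m].astype(np.float32); print(m.sum(), cv2.minAreaRect(q[:,:2]*1000))
m=(W[...,2]>.176)&(W[...,2]<.19)&(W[...,0]>.6)&(W[...,0]<.85)&(W[...,1]>.0)&(W[...,1]<.3)
q=W[m].astype(np.float32); print(m.sum(), cv2.minAreaRect(q[:,:2]*1000))
E
```

```text
t 37.0 at [0.5093 0.0275 0.2435] yaw -124.1 twist -0.0 shift before twist [-255.5 -155.    -2.1] after twist [-255.4 -155.2   -1.5]
[ 25.   4. -18.  -0. -68. -59.] 0.0002946339502275568
0 ((0.0, 0.0), (0.0, 0.0), 0.0)
131 ((741.489013671875, 186.2266082763672), (49.74119186401367, 22.54201316833496), 55.649574279785156)
```

Request:
step_arm([
  [[0,-20,0],0],
  [[0,-40,0],0],
  [[0,-40,0],0],
  [[0,-40,0],0],
  [[0,-15,0],0],
  [[-20,0,0],0],
  [[-40,0,0],0],
  [[-40,0,0],0],
  [[-40,0,0],0],
  [[-40,0,0],0],
  [[-40,0,0],0],
  [[-25,0,0],0],
  [[-10,0,0],0],
  [[0,0,0],0],
  [[0,0,0],0],
])

```text
time_s: 38.88
tcp_pos: [0.7809, 0.151, 0.245]
eef_rot: [-180.0, 0.0, -124.2]
contact_force: [0.1, -1.0, 0.2]
gripper_width: 0.0006
```

```bash
python3 -c "
from h import *
plan([.781,.152,.172],-124.1);print(r.get_state()['joints'].round(0))"; python3 look.py top .2 .24 t10.png; python3 look.py scene .2 .24 s10.png;python3 look.py wrist .2 .24 w10.png
```

```text
t 38.9 at [0.7809 0.151  0.245 ] yaw -124.2 twist -0.1 shift before twist [-0.9  0.5 73. ] after twist [-0.9  0.5 73. ]
[ 25.  32.  21.   0. -79. -59.]
[249, 113, 16, 18, 224] [0.6964 0.123  0.225 ] [699.4 124.2] 21.3 [145 113  56]
[300, 272, 13, 10, 89] [0.7064 0.1413 0.2239] [702.2 136.3] 18.4 [122  89  40]
[371, 81, 92, 86, 5984] [0.7024 0.1229 0.2286] [701.3 125.1] 21.2 [183 142  55]
```

View pics/w10.png

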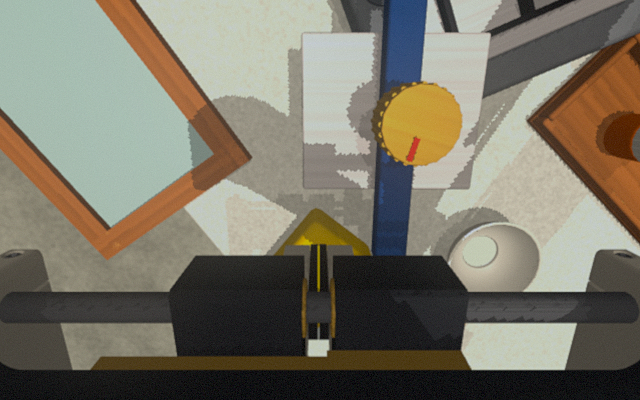

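View pics/s10.png

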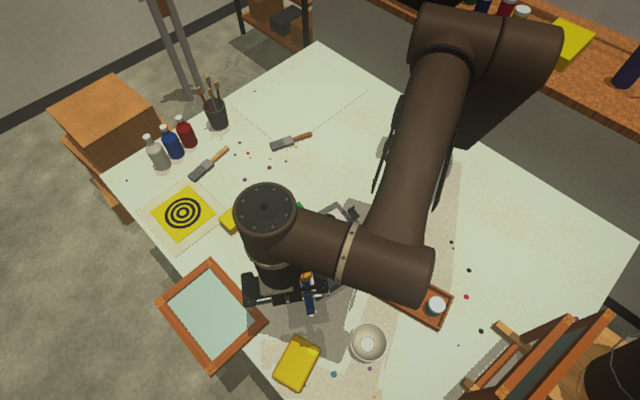

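Request:
step_arm([
  [[0,0,25],0],
  [[0,0,30],0],
  [[0,0,15],0],
  [[0,0,3],0],
  [[0,6,0],0],
  [[0,6,0],0],
  [[0,0,0],0],
])

```text
time_s: 39.9
tcp_pos: [0.7712, 0.159, 0.1729]
eef_rot: [-180.0, 0.1, -124.1]
contact_force: [0.1, 0.6, 0.6]
gripper_width: 0.0004
```

Request:
step_arm([
  [[-0.9,12,0],-4],
  [[-3.6,24,0],-8],
  [[-3.6,24,0],-8],
  [[-3.6,24,0],-8],
  [[0,0,0],0],
])

```text
time_s: 40.52
tcp_pos: [0.6989, 0.2037, 0.1728]
eef_rot: [-179.9, 0.0, -96.0]
contact_force: [0.9, 0.9, 0.2]
gripper_width: 0.0002
```

```bash
python3 -c "
from h import *
plan([.781,.152,.172],-124.1);print(r.get_state()['joints'].round(0))"; python3 look.py wrist .2 .24 w11.png
```

```text
t 40.5 at [0.6989 0.2037 0.1728] yaw -96.0 twist 28.1 shift before twist [ 42.8 -87.1   0.9] after twist [ -3.2 -97.    0.8]
[ 32.  27.   4.  -0. -67. -38.]
[360, 72, 152, 141, 16321] [0.6569 0.1399 0.2289] [655.3 141.7] 21.1 [192 144  49]
[589, 250, 14, 31, 88] [0.6143 0.1794 0.2394] [613.7 179.1] 4.9 [80 76 67]
[305, 271, 13, 21, 217] [0.6996 0.1939 0.2082] [700.  193.5] 2.7 [41 39 35]
[320, 271, 13, 21, 217] [0.6944 0.1945 0.2081] [693.9 194.1] 2.7 [39 37 33]
[306, 324, 12, 33, 214] [0.7012 0.2082 0.2221] [702.2 205.2] 8.9 [48 45 42]
[320, 324, 12, 27, 203] [0.6959 0.209  0.2214] [694.3 207.1] 9.1 [42 39 36]
```

View pics/w11.png

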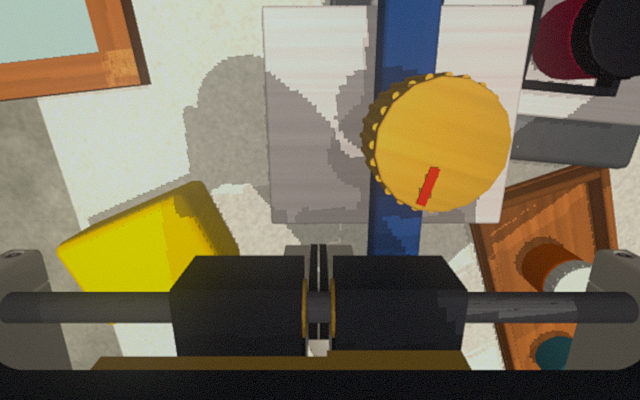

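Request:
step_arm([
  [[-3.5,23.5,0],-8],
  [[-3.5,23.5,0],-8],
  [[-3.5,23.5,0],-8],
  [[-3.5,23.5,0],-8],
  [[-3.5,23.5,0],-8],
  [[-3.5,23.5,0],-8],
  [[-3.5,23.5,0],-8],
  [[-3.5,23.5,0],-8],
  [[-3.5,23.5,0],-8],
  [[0,0,0],0],
])

```text
time_s: 41.82
tcp_pos: [0.5085, 0.1421, 0.1723]
eef_rot: [-180.0, -0.0, -24.3]
contact_force: [0.3, -0.1, 0.1]
gripper_width: 0.0006
```

```bash
python3 -c "
from h import *
plan([.5465-.067*.981+.037*.194,.0616+.067*.194+.037*.981,.172],-11.2);print(r.get_state()['joints'].round(0))"; python3 look.py wrist .22 .24 w12.png
```

```text
t 41.8 at [0.5085 0.1421 0.1723] yaw -24.3 twist -13.1 shift before twist [-5.9 36.9  0.2] after twist [-14.1  34.6   0.3]
[ 37.   9. -22.   0. -58.  29.]
[363, 72, 146, 142, 15560] [0.5554 0.0835 0.2298] [553.7  83.1] 21.2 [158 117  44]
[34, 250, 18, 42, 176] [0.5698 0.2027 0.2392] [570.  203.3] 7.1 [118 116 106]
[586, 250, 18, 42, 198] [0.5034 0.0556 0.2391] [503.1  55.1] 7.1 [97 93 83]
[55, 324, 18, 46, 161] [0.5453 0.2137 0.2392] [544.7 213.6] 9.1 [103  98  87]
[565, 324, 18, 46, 206] [0.4789 0.0668 0.2392] [479.  67.] 9.1 [91 87 77]
```

View pics/w12.png

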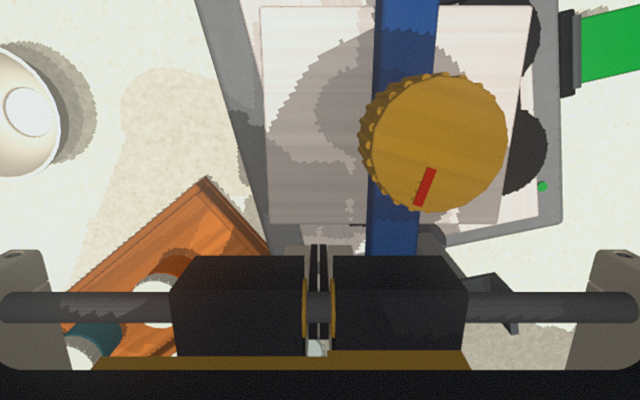

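Request:
step_arm([
  [[-2.2,11.7,0],-4],
  [[-2.2,11.7,0],-4],
  [[-2,8.7,0],-3],
  [[-1,3,0],-1],
  [[-0.5,3,0],-1],
  [[0,0,0],0],
])

```text
time_s: 42.62
tcp_pos: [0.4888, 0.1098, 0.1715]
eef_rot: [180.0, 0.0, -11.2]
contact_force: [-0.1, 0.9, 1.0]
gripper_width: 0.0003
```

Request:
step_arm([
  [[0,2,0],0],
  [[0,0,0],0],
  [[0,0,0],0],
])

```text
time_s: 43.0
tcp_pos: [0.4882, 0.1077, 0.1715]
eef_rot: [180.0, 0.0, -11.2]
contact_force: [-0.3, -0.1, -0.0]
gripper_width: 0.0004
```

```bash
python3 look.py wrist .22 .24 w13.png
```

```text
[348, 68, 146, 143, 15763] [0.5491 0.0659 0.2299] [547.6  65.2] 21.1 [161 119  46]
[33, 250, 19, 42, 275] [0.5344 0.1807 0.2388] [534.2 181.4] 7.1 [105  95  82]
[586, 250, 19, 42, 286] [0.5031 0.0226 0.2388] [503.   22.5] 7.1 [98 94 83]
[54, 324, 19, 46, 282] [0.5082 0.1858 0.2388] [507.8 186. ] 9.4 [106 102  91]
[565, 324, 20, 46, 289] [0.4767 0.0278 0.2388] [476.4  28.1] 9.3 [92 88 78]
```

Request:
step_arm([
  [[0,2,0],0],
  [[0,2,0],0],
  [[0,1,0],0],
  [[0,0,0],0],
  [[0,0,0],0],
])

```text
time_s: 43.68
tcp_pos: [0.4873, 0.1028, 0.1716]
eef_rot: [180.0, -0.0, -11.2]
contact_force: [-0.0, -0.1, -0.3]
gripper_width: 0.0003
```

Request:
step_arm([
  [[0,1,0],0],
  [[0,1,0],0],
  [[0,0,0],0],
])

```text
time_s: 44.05
tcp_pos: [0.4869, 0.1012, 0.1716]
eef_rot: [-180.0, -0.0, -11.2]
contact_force: [-0.7, 2.7, 0.3]
gripper_width: 0.0002
```

Request:
step_arm([
  [[0,1,0],0],
  [[0,1,0],0],
  [[0,0,0],0],
])

```text
time_s: 44.42
tcp_pos: [0.487, 0.101, 0.1717]
eef_rot: [-179.8, -0.0, -11.2]
contact_force: [-1.3, 10.0, 0.3]
gripper_width: 0.0003
```

```bash
python3 look.py wrist .22 .24 w14.png
```

```text
[338, 68, 144, 144, 15615] [0.5483 0.062  0.2299] [546.7  61.4] 21.3 [160 119  46]
[35, 250, 17, 42, 212] [0.5329 0.1739 0.239 ] [532.9 174. ] 7.0 [107  95  82]
[586, 250, 19, 42, 309] [0.5017 0.0156 0.2387] [501.5  15.3] 7.4 [97 93 82]
[54, 324, 19, 46, 217] [0.5067 0.1789 0.239 ] [506.4 179.3] 9.3 [108 105  94]
[565, 324, 20, 46, 315] [0.4756 0.0208 0.2387] [475.5  20.6] 9.2 [91 87 77]
```

View pics/w14.png

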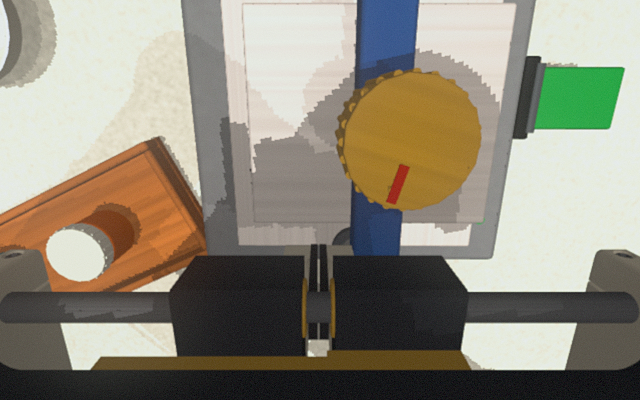

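Request:
step_arm([
  [[0,-4,0],0],
  [[0,-15,0],0],
  [[0,-15,-20],0],
  [[0,0,-40],0],
  [[0,0,-30],0],
  [[0,0,0],-10],
  [[0,0,0],-10],
  [[0,0,0],-10],
  [[0,0,0],-10],
  [[0,0,0],-10],
  [[0,0,0],-10],
  [[0,0,0],-10],
  [[0,0,0],-10],
  [[0,0,0],-10],
  [[0,0,0],-10],
  [[0,0,0],0],
], gripper=0.25)

```text
time_s: 46.48
tcp_pos: [0.4931, 0.1323, 0.2614]
eef_rot: [-180.0, 0.1, 88.8]
contact_force: [0.6, -0.0, 0.5]
gripper_width: 0.0658
```

```bash
python3 -c "
from h import *
plan([.5467,.0614,.2],90);print(r.get_state()['joints'].round(0),r.get_state()['gripper_width'])"; python3 look.py top .2 .24 t15.png; python3 look.py wrist .2 .24 w15.png
```

```text
t 46.5 at [0.4931 0.1323 0.2614] yaw 88.8 twist -1.2 shift before twist [-69.7  55.2  61.5] after twist [-70.9  53.6  61.4]
[ 37.   4. -17.   0. -70. 142.] 0.06577457198480427
[271, 167, 16, 18, 218] [0.5434 0.0605 0.2261] [545.8  62.2] 21.7 [103  81  41]
[370, 324, 48, 33, 1080] [0.5389 0.0573 0.2298] [542.5  57.5] 18.5 [131  93  31]
```

View pics/w15.png

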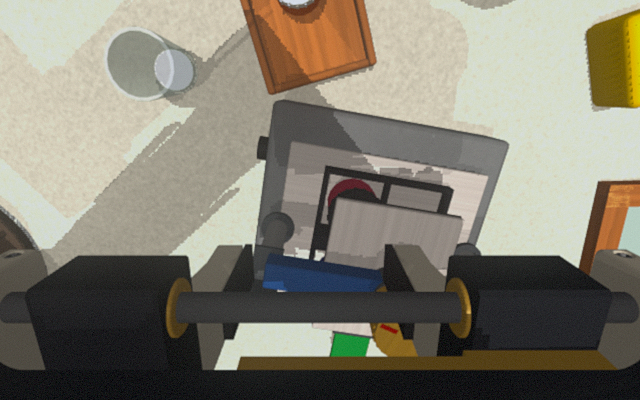

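Request:
step_arm([
  [[-20,15,0],0],
  [[-30,25,0],0],
  [[-19.7,15.2,0],0],
  [[0,0,0],0],
  [[0,0,20],0],
  [[0,0,20],0],
  [[0,0,12],0],
  [[0,0,7],0],
  [[0,0,2],0],
  [[0,0,0],0],
])

```text
time_s: 47.82
tcp_pos: [0.547, 0.0616, 0.201]
eef_rot: [180.0, -0.0, 88.8]
contact_force: [0.2, 0.0, 1.0]
gripper_width: 0.0656
```

Request:
step_arm([
  [[0,0,0],0],
  [[0,0,0],0],
  [[0,0,0],0],
  [[0,0,0],0],
], gripper=1, grip_force=35)

```text
time_s: 48.32
tcp_pos: [0.5477, 0.0615, 0.2008]
eef_rot: [179.9, -0.0, 88.8]
contact_force: [4.4, -1.3, -0.8]
gripper_width: 0.0396
```

Request:
step_arm([
  [[0,0,0.3],8],
  [[0,0,0.3],8],
  [[0,0,0.3],8],
  [[0,0,0.3],8],
  [[0,0,0.3],8],
  [[0,0,0.3],8],
  [[0,0,0.3],8],
  [[0,0,0.3],8],
  [[0,0,0.3],8],
  [[0,0,0.3],8],
  [[0,0,0],0],
])

```text
time_s: 49.7
tcp_pos: [0.5476, 0.0616, 0.1978]
eef_rot: [-180.0, -0.1, 8.9]
contact_force: [4.9, -1.5, -2.3]
gripper_width: 0.039
```

```bash
python3 -c "
from h import *
s=r.get_state();print(s['moment'].round(2),s['joint_torque'].round(2),s['joints'].round(1))"
```

```text
[-0.29 -1.84 -0.08] [  1.03 -43.17  26.1    5.62  -1.44  -1.05] [ 26.8  10.1 -17.6   0.  -62.2  72.1]
```

Request:
step_arm([
  [[0,0,0.3],8],
  [[0,0,0.3],8],
  [[0,0,0.3],8],
  [[0,0,0.3],8],
  [[0,0,0.3],8],
  [[0,0,0.3],8],
  [[0,0,0.3],8],
  [[0,0,0.3],8],
  [[0,0,0.3],8],
  [[0,0,0.3],8],
  [[0,0,0.3],8],
  [[0,0,0.3],8],
  [[0,0,0],0],
])

```text
time_s: 51.32
tcp_pos: [0.5477, 0.0616, 0.1941]
eef_rot: [-179.9, 0.0, -87.1]
contact_force: [5.4, -1.3, -2.9]
gripper_width: 0.0392
```

```bash
python3 -c "
from h import *
s=r.get_state();print(s['moment'].round(2),s['joint_torque'].round(2),s['joints'].round(1))"; python3 look.py wrist .2 .25 w16.png
```

```text
[-0.3  -2.23 -0.16] [  1.09 -43.64  26.01   5.54  -1.75  -0.78] [ 26.8  10.3 -17.9   0.  -61.8 -23.9]
[236, 228, 166, 64, 7960] [0.5474 0.0505 0.2196] [547.4  51.1] 35.6 [109  87  51]
[251, 324, 20, 33, 355] [0.5688 0.0682 0.2425] [570.2  67. ] 7.5 [76 72 65]
[292, 324, 55, 9, 341] [0.5459 0.0784 0.2234] [545.8  76.8] 11.8 [134 101  38]
[367, 324, 20, 33, 358] [0.5242 0.0659 0.2424] [523.1  63.8] 7.9 [66 60 53]
```

View pics/w16.png

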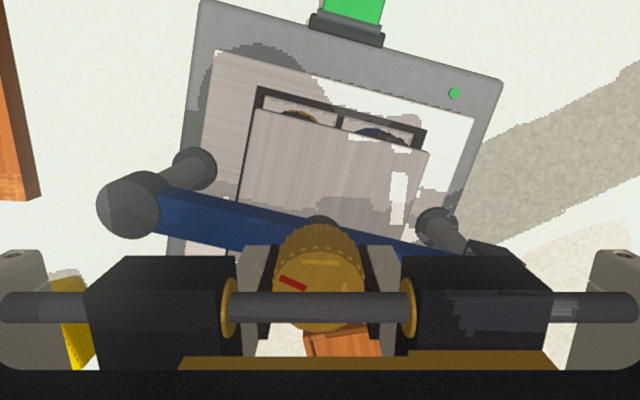

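Request:
step_arm([
  [[0,0,0.2],5],
  [[0,0,0.2],5],
  [[0,0,0.2],5],
  [[0,0,0.2],5],
  [[0,0,0.2],5],
  [[0,0,0],0],
])

```text
time_s: 52.12
tcp_pos: [0.5477, 0.0616, 0.1932]
eef_rot: [-179.9, 0.0, -112.0]
contact_force: [5.5, -1.0, -2.6]
gripper_width: 0.0394
```

```bash
cat > mo.py <<'E'
from h import *
s=r.get_state();print(s['moment'].round(2),s['joint_torque'].round(2),s['joints'].round(1),s['gripper_width'])
E
python3 mo.py
```

```text
[-0.34 -2.28 -0.11] [  0.99 -43.57  25.86   5.49  -1.77  -0.43] [ 26.8  10.3 -18.    0.  -61.6 -48.8] 0.039359530345120027
```

Request:
step_arm([
  [[0,0,0.1],4],
  [[0,0,0.1],4],
  [[0,0,0.1],4],
  [[0,0,0],0],
])

```text
time_s: 52.62
tcp_pos: [0.5477, 0.0616, 0.1927]
eef_rot: [-179.9, 0.1, -124.0]
contact_force: [5.8, -0.7, -2.5]
gripper_width: 0.0392
```

```bash
python3 mo.py
```

```text
[-0.44 -2.43 -0.14] [  1.06 -44.15  26.02   5.49  -1.92  -0.32] [ 26.8  10.3 -18.    0.  -61.6 -60.8] 0.03915608565742498
```

Request:
step_arm([
  [[0,0,0.1],4],
  [[0,0,0.1],4],
  [[0,0,0.1],4],
  [[0,0,0],0],
])

```text
time_s: 53.12
tcp_pos: [0.5477, 0.0615, 0.1925]
eef_rot: [-179.9, 0.1, -136.0]
contact_force: [6.1, -2.0, -3.7]
gripper_width: 0.0399
```

```bash
python3 mo.py
```

```text
[-0.45 -2.36  0.03] [  0.91 -43.93  25.88   5.37  -1.86  -0.44] [ 26.8  10.3 -18.    0.  -61.6 -72.8] 0.039891554104771076
```

Request:
step_arm([
  [[0,0,0.1],4],
  [[0,0,0.1],4],
  [[0,0,0],0],
])

```text
time_s: 53.5
tcp_pos: [0.5478, 0.0615, 0.1925]
eef_rot: [-179.9, 0.1, -144.0]
contact_force: [5.8, -0.8, -3.5]
gripper_width: 0.0396
```

```bash
python3 mo.py
```

```text
[-0.4  -2.2   0.14] [  0.7  -43.38  25.65   5.23  -1.71  -0.57] [ 26.8  10.3 -18.    0.1 -61.5 -80.8] 0.03961844785217314
```

Request:
step_arm([
  [[0,0,0.1],4],
  [[0,0,0.1],4],
  [[0,0,0],0],
])

```text
time_s: 53.88
tcp_pos: [0.5473, 0.0613, 0.1925]
eef_rot: [-180.0, 0.0, -151.9]
contact_force: [3.5, -1.9, 2.1]
gripper_width: 0.0395
```

```bash
python3 mo.py;python3 look.py wrist .2 .25 w17.png
```

```text
[-0.65 -1.39  0.62] [  0.69 -41.37  25.53   4.71  -0.82  -1.14] [ 26.8  10.3 -18.    0.1 -61.6 -88.8] 0.03949199683165667
[236, 230, 166, 62, 7679] [0.5368 0.0565 0.2183] [537.   56.7] 35.7 [111  89  53]
[250, 324, 21, 33, 391] [0.5614 0.0442 0.2415] [559.9  42.2] 8.7 [71 69 63]
[290, 324, 57, 10, 370] [0.5616 0.0697 0.2215] [560.3  68.7] 12.3 [139 109  53]
[367, 324, 21, 33, 395] [0.5403 0.0837 0.2416] [538.1  83.8] 8.2 [71 68 62]
```

View pics/w17.png

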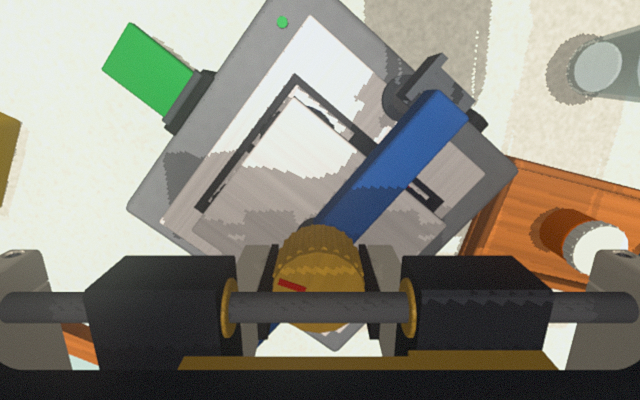

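Request:
step_arm([
  [[0,0,0.1],3],
  [[0,0,0],0],
  [[0,0,0],0],
], grip_force=50)

```text
time_s: 54.3
tcp_pos: [0.5471, 0.0613, 0.1924]
eef_rot: [-180.0, 0.0, -155.0]
contact_force: [2.2, -2.3, 5.6]
gripper_width: 0.0394
```

```bash
python3 mo.py
```

```text
[-0.94 -0.84  1.03] [  0.51 -39.3   24.81   4.    -0.26  -0.97] [ 26.8  10.3 -18.1   0.  -61.6 -91.8] 0.03939356189639173
```

Request:
step_arm([
  [[0,0,0.1],3],
  [[0,0,0],0],
  [[0,0,0],0],
])

```text
time_s: 54.68
tcp_pos: [0.5471, 0.0613, 0.1925]
eef_rot: [-180.0, 0.0, -158.0]
contact_force: [0.8, -2.7, 6.8]
gripper_width: 0.0392
```

```bash
python3 mo.py
```

```text
[-0.8  -0.66  0.95] [  0.41 -38.82  24.65   4.06  -0.13  -0.96] [ 26.8  10.3 -18.1   0.  -61.6 -94.8] 0.03921243852472014
```

Request:
step_arm([
  [[0,0,0],4],
  [[0,0,0],0],
  [[0,0,0],0],
])

```text
time_s: 55.05
tcp_pos: [0.5472, 0.0614, 0.1925]
eef_rot: [-180.0, 0.1, -162.0]
contact_force: [1.4, -2.9, 5.3]
gripper_width: 0.0391
```

```bash
python3 mo.py
python3 - <<'E'
from h import *
c=cap("wrist","w18.png")
a=cv2.imread("pics/w17.png")[230:340,230:410]; b=cv2.imread("pics/w18.png")[230:340,230:410]
cv2.imwrite("pics/cmp.png",cv2.resize(np.hstack([a,b]),None,fx=2.2,fy=2.2))
for f in ["w16","w17","w18"]:
    i=cv2.imread(f"pics/{f}.png").astype(int); m=(i[...,2]>120)&(i[...,1]<70)&(i[...,0]<70); m[:250]=0;m[340:]=0
    v,u=np.nonzero(m); print(f,len(u),u.mean().round(1),v.mean().round(1), cv2.minAreaRect(np.stack([u,v],1).astype(np.float32)))
W=pts(c); m=(np.abs(W[...,0]-.547)<.1)&(np.abs(W[...,1]-.061)<.1)&(W[...,2]>.134)&(W[...,2]<.16); h=W[m][:,2]
print(np.histogram(h,bins=np.arange(.134,.161,.002)))
E
```

```text
[-0.72 -0.77  0.73] [  0.5  -38.88  24.45   4.18  -0.28  -0.74] [ 26.8  10.3 -18.    0.  -61.6 -98.9] 0.0390533125895098
w16 171 292.2 283.1 ((292.304931640625, 282.9459533691406), (28.34361457824707, 6.527620792388916), 23.629377365112305)
w17 167 303.7 283.8 ((420.5238037109375, 271.2315673828125), (13.49973201751709, 286.1645812988281), 84.12852478027344)
w18 88 286.6 288.6 ((290.0693054199219, 288.8069152832031), (27.960546493530273, 4.975186347961426), 5.7105937004089355)
(array([  119,   211,    59,    34,    51,  4172, 12456,   103,     0,
           0,     0,     0,     1]), array([0.134, 0.136, 0.138, 0.14 , 0.142, 0.144, 0.146, 0.148, 0.15 ,
       0.152, 0.154, 0.156, 0.158, 0.16 ]))
```

View pics/cmp.png

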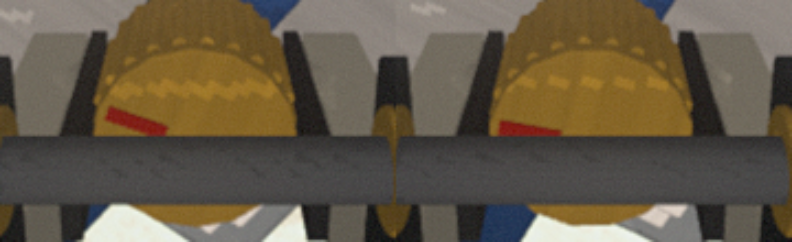

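```bash
cat > mark.py <<'E'
from h import *
c0=cap("wrist","wm.png")
def ang(f,pos,yaw,z):
    T=np.eye(4); T[:3,:3]=R.from_euler('xyz',[180,0,yaw],degrees=True).as_matrix(); T[:3,3]=pos
    c=dict(c0); c["E"]=T@c0["T_tool_cam"]
    i=cv2.imread(f"pics/{f}.png").astype(int); m=(i[...,2]>110)&(i[...,1]<80)&(i[...,0]<80)&(i[...,2]>i[...,1]*1.9)
    m[:60]=0;m[345:]=0;m[:,:240]=0;m[:,500:]=0
    k,l,st,ce=cv2.connectedComponentsWithStats(m.astype(np.uint8)); 
    for b in range(1,k):
        if st[b,4]<40: continue
        v,u=np.nonzero(l==b); P=np.array([ray(c,a,bb,z)[:2] for a,bb in zip(u,v)])
        M=P.mean(0); d=np.linalg.svd(P-M)[2][0]; ctr=np.array([.547,.0615]); d=d*np.sign(d@(M-ctr))
        print(f,st[b,4],"mean rel mm",((M-ctr)*1000).round(1),"axis ang",np.degrees(np.arctan2(d[1],d[0])).round(1),"pos ang",np.degrees(np.arctan2(*(M-ctr)[::-1])).round(1))
ang("w14",[.487,.101,.1717],-11.2,.230)
ang("w16",[.5477,.0616,.1941],-87.1,.2235)
ang("w17",[.5473,.0613,.1925],-151.9,.221)
s=r.get_state(); ang("wm",s["tcp_pos"],s["eef_rot"][2],.2205)
E
python3 mark.py
```

```text
w14 403 mean rel mm [-9.3  5.1] axis ang 152.8 pos ang 151.2
w16 191 mean rel mm [11.5 -5.4] axis ang -23.9 pos ang -25.0
w17 178 mean rel mm [  1.7 -12. ] axis ang -82.3 pos ang -81.8
wm 127 mean rel mm [  1.8 -12.7] axis ang -78.2 pos ang -81.8
```

Request:
step_arm([
  [[0,0,0],0],
  [[0,0,0],0],
  [[0,0,0],5],
  [[0,0,0],5],
  [[0,0,0],5],
  [[0,0,0],0],
  [[0,0,0],0],
], grip_force=60)

```text
time_s: 56.02
tcp_pos: [0.5467, 0.0615, 0.1926]
eef_rot: [180.0, 0.0, -177.0]
contact_force: [0.0, -0.0, 8.3]
gripper_width: 0.0394
```

```bash
python3 mo.py; python3 mark.py | tail -1
```

```text
[-0.34  0.17  0.97] [ -0.59 -37.78  24.68   4.56   0.37  -1.03] [  26.8   10.3  -18.1    0.   -61.6 -113.8] 0.039385959348888604
w17 178 mean rel mm [  1.7 -12.2] axis ang -82.3 pos ang -81.9
```

Request:
step_arm([
  [[0,0,0],0],
  [[0,0,0],0],
  [[0,0,0],0],
  [[0,0,-20],0],
  [[0,0,-30],0],
  [[0,0,-20],0],
  [[-25,0,0],0],
  [[-35,0,0],0],
  [[0,0,0],0],
  [[0,0,0],0],
], gripper=0.25)

```text
time_s: 57.32
tcp_pos: [0.6062, 0.0643, 0.261]
eef_rot: [-180.0, -0.1, -177.2]
contact_force: [0.2, 0.1, -0.2]
gripper_width: 0.0656
```

```bash
python3 mark.py | tail -1;  python3 - <<'E'
from h import *
c=cap("wrist","w20.png"); W=pts(c)
X=W-np.array([.5465,.0616,0]); x=X[...,0]*.981-X[...,1]*.194; y=X[...,0]*.194+X[...,1]*.981
m=(x>-45)&(x<40)&(np.abs(y)>25)&(np.abs(y)<55)&(W[...,2]>.13)&(W[...,2]<.18); print("plate top",m.sum(),np.nanmedian(W[m][:,2]))
m=(np.hypot(x,y)<17)&(W[...,2]>.2); print("nut top",m.sum(),np.nanmedian(W[m][:,2]))
m=(np.abs(W[...,2]-.184)<.004)&(np.hypot(x,y)>25)&(np.hypot(x,y)<110); q=np.stack([x[m],y[m]],1).astype(np.float32)*1000
print("bar in shaker frame",m.sum(),cv2.minAreaRect(q))
E
```

```text
wm 93 mean rel mm [  3.8 -11.4] axis ang -72.6 pos ang -71.8
plate top 0 nan
nut top 84925 0.34986517218470203
bar in shaker frame 0 ((0.0, 0.0), (0.0, 0.0), 0.0)
  return np.nanmean(a, axis, out=out, keepdims=keepdims)
```

View pics/w20.png

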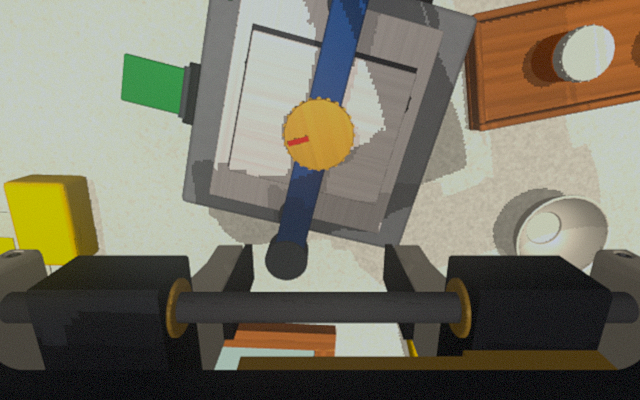

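Run:
```python
from h import *
c=cap("wrist","w21.png"); W=pts(c)
X=(W-np.array([.5465,.0616,0]))*1000; x=X[...,0]*.981-X[...,1]*.194; y=X[...,0]*.194+X[...,1]*.981
m=(x>-45)&(x<40)&(np.abs(y)>25)&(np.abs(y)<55)&(W[...,2]>.13)&(W[...,2]<.18); print("plate top",m.sum(),np.nanmedian(W[m][:,2]))
m=(np.hypot(x,y)<17)&(W[...,2]>.2); print("nut top",m.sum(),np.nanmedian(W[m][:,2]))
mm=(np.hypot(x,y)<26)&(W[...,2]>.218); q=np.stack([W[mm][:,0],W[mm][:,1]],1).astype(np.float32)*1000; ctr=np.array(cv2.minEnclosingCircle(q)[0]);print("nut ctr",ctr)
m=(np.abs(W[...,2]-.184)<.004)&(np.hypot(x,y)>25)&(np.hypot(x,y)<110); q=np.stack([x[m],y[m]],1).astype(np.float32)
print("bar in shaker frame",m.sum(),cv2.minAreaRect(q))
g=c["img"].astype(int); v,u=np.nonzero((np.hypot(x,y)<20)&(W[...,2]>.2)&(g[...,0]>1.9*g[...,1])&(g[...,2]<90))
P=W[v,u,:2]*1000; M=P.mean(0); d=np.linalg.svd(P-M)[2][0]; print(len(u),"mean",M-ctr,"axis",np.degrees(np.arctan2(d[1],d[0])),"pos",np.degrees(np.arctan2(*(M-ctr)[::-1])))
cv2.imwrite("pics/z21.png",cv2.resize(c["img"][85:185,260:380,::-1],None,fx=5,fy=5))
```

```text
plate top 8646 0.14668718628896854
nut top 2880 0.22169971972221697
nut ctr [547.11499023  62.00067139]
bar in shaker frame 6805 ((14.793022155761719, -1.811899185180664), (190.4268798828125, 31.762937545776367), 1.4875106811523438)
108 mean [  3.39567071 -11.60956144] axis 108.07001485715423 pos -73.69637488168368
```

View pics/z21.png

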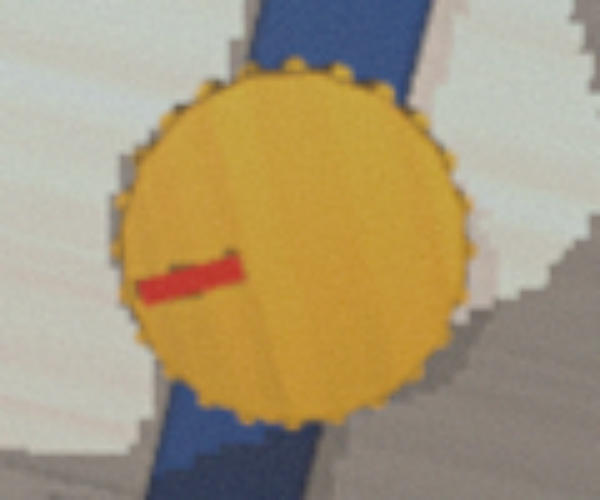

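Request:
step_arm([
  [[0,0,0],-10],
  [[0,0,0],-10],
  [[0,0,0],-10],
  [[0,0,0],-10],
  [[0,0,0],-10],
  [[0,0,0],-10],
  [[0,0,0],-10],
  [[0,0,0],-10],
  [[0,0,0],-10],
  [[0,0,0],-10],
  [[0,0,0],-10],
  [[0,0,0],0],
])

```text
time_s: 58.98
tcp_pos: [0.6063, 0.0645, 0.2622]
eef_rot: [-180.0, 0.0, -67.2]
contact_force: [-0.4, -0.4, 0.4]
gripper_width: 0.0657
```

```bash
python3 -c "
from h import *
plan([.5468,.0617,.192],-67);"
cat > mark2.py <<'E'
from h import *
import sys
c=cap("wrist",sys.argv[1]+".png"); g=c["img"].astype(int); W=pts(c)
m=(np.hypot(W[...,0]-.547,W[...,1]-.0617)<.021)&(W[...,2]>.2)&(W[...,2]<.24)&(g[...,0]>1.9*g[...,1])&(g[...,2]<90)
v,u=np.nonzero(m); P=np.array([ray(c,a,b,.2215)[:2] for a,b in zip(u,v)])*1000; M=P.mean(0); d=np.linalg.svd(P-M)[2][0]
print(len(u),"rel",(M-[547,61.8]).round(1),"axis",np.degrees(np.arctan2(d[1],d[0])).round(1),"pos",np.degrees(np.arctan2(*(M-[547,61.8])[::-1])).round(1)); s=r.get_state(); print("M",s["moment"].round(2),"F",s["contact_force"].round(1),"yaw",s["eef_rot"][2].round(1),s["tcp_pos"].round(4))
E
python3 mark2.py w22
```

```text
t 59.0 at [0.6063 0.0645 0.2622] yaw -67.2 twist -0.2 shift before twist [-20.5  56.   70.2] after twist [-20.7  55.9  70.2]
46 rel [  4.1 -13.7] axis 106.3 pos -73.2
M [ 0.02 -0.06 -0.02] F [1.1 0.4 0.2] yaw -67.4 [0.6064 0.0645 0.2622]
```

Request:
step_arm([
  [[-10,20,0],0],
  [[-10.5,26,0],0],
  [[0,10,0],0],
  [[0,0,0],0],
  [[0,0,25],0],
  [[0,0,25],0],
  [[0,0,12],0],
  [[0,0,6],0],
  [[0,0,2],0],
  [[0,0,0],0],
])

```text
time_s: 60.28
tcp_pos: [0.5476, 0.0617, 0.1923]
eef_rot: [-180.0, -0.0, -67.2]
contact_force: [0.8, 0.1, 0.5]
gripper_width: 0.0656
```

Request:
step_arm([
  [[0,0,0],0],
  [[0,0,0],0],
  [[0,0,0],0],
  [[0,0,0],0],
], gripper=1, grip_force=60)

```text
time_s: 60.78
tcp_pos: [0.5476, 0.0618, 0.192]
eef_rot: [-179.9, -0.0, -67.2]
contact_force: [1.9, 1.3, 0.0]
gripper_width: 0.039
```

```bash
python3 mark2.py w23
```

```text
185 rel [  3.5 -11.4] axis 107.3 pos -72.8
M [ 0.33 -0.47  0.01] F [2.6 1.2 0.7] yaw -67.2 [0.5476 0.0618 0.192 ]
```

Request:
step_arm([
  [[0,0,0],3],
  [[0,0,0],0],
  [[0,0,0],0],
])

```text
time_s: 61.2
tcp_pos: [0.5476, 0.0618, 0.192]
eef_rot: [-179.9, -0.0, -70.1]
contact_force: [2.8, 1.3, 1.6]
gripper_width: 0.039
```

```bash
python3 mark2.py w24
```

```text
187 rel [  3.1 -11.2] axis 85.8 pos -74.5
M [ 0.5  -0.87  0.16] F [2.7 0.5 1.7] yaw -70.1 [0.5476 0.0618 0.192 ]
```

Request:
step_arm([
  [[0,0,0],3],
  [[0,0,0],0],
  [[0,0,0],0],
])

```text
time_s: 61.62
tcp_pos: [0.5476, 0.0618, 0.192]
eef_rot: [-179.9, 0.0, -73.1]
contact_force: [3.6, 0.7, 1.9]
gripper_width: 0.0389
```

```bash
python3 mark2.py w25
```

```text
185 rel [  2.4 -11.7] axis 101.8 pos -78.4
M [ 0.69 -1.21  0.21] F [2.7 1.4 1. ] yaw -73.1 [0.5476 0.0618 0.192 ]
```

Request:
step_arm([
  [[0,0,0],3],
  [[0,0,0],0],
  [[0,0,0],0],
])

```text
time_s: 62.05
tcp_pos: [0.5476, 0.0618, 0.192]
eef_rot: [-179.9, 0.0, -76.1]
contact_force: [4.3, 2.1, 1.4]
gripper_width: 0.0392
```

```bash
python3 mark2.py w26
```

```text
187 rel [  1.9 -11.7] axis 86.2 pos -80.9
M [ 0.84 -1.64  0.25] F [5.2 2.  1.2] yaw -76.1 [0.5476 0.0618 0.192 ]
```

Request:
step_arm([
  [[0,0,0],3],
  [[0,0,0],0],
  [[0,0,0],0],
])

```text
time_s: 62.48
tcp_pos: [0.5476, 0.0618, 0.192]
eef_rot: [-179.9, -0.0, -79.0]
contact_force: [4.9, 2.1, 1.1]
gripper_width: 0.0393
```

```bash
python3 mark2.py w27
```

```text
190 rel [  1.1 -11.8] axis 109.6 pos -84.5
M [ 0.83 -1.68  0.84] F [ 4.7  2.1 -0.1] yaw -79.0 [0.5476 0.0618 0.192 ]
```

Request:
step_arm([
  [[0,0,0],3],
  [[0,0,0],0],
  [[0,0,0],0],
])

```text
time_s: 62.9
tcp_pos: [0.5476, 0.0623, 0.192]
eef_rot: [-179.9, 0.0, -82.0]
contact_force: [4.0, 4.6, 1.0]
gripper_width: 0.0392
```

```bash
python3 mark2.py w28
```

```text
183 rel [  1.3 -11.8] axis 96.9 pos -83.9
M [ 1.67 -1.3   1.22] F [3.3 3.4 1.3] yaw -82.0 [0.5476 0.0623 0.192 ]
```

Request:
step_arm([
  [[0,0,0],3],
  [[0,0,0],0],
  [[0,0,0],0],
])

```text
time_s: 63.32
tcp_pos: [0.5476, 0.0624, 0.1921]
eef_rot: [-179.9, 0.0, -85.0]
contact_force: [3.3, 3.7, 1.0]
gripper_width: 0.0393
```

```bash
python3 mark2.py w29
```

```text
188 rel [  1.3 -11.8] axis 85.5 pos -83.7
M [ 1.84 -1.28  1.11] F [3.9 5.3 2.6] yaw -85.0 [0.5477 0.0624 0.1921]
```

Request:
step_arm([
  [[0,0,0],-1],
  [[0,0,0],0],
  [[0,0,0],0],
])

```text
time_s: 63.75
tcp_pos: [0.5477, 0.0624, 0.1921]
eef_rot: [-179.9, 0.1, -84.1]
contact_force: [3.6, 5.0, 1.9]
gripper_width: 0.0391
```

```bash
python3 mark2.py w30
```

```text
188 rel [  1.4 -12.2] axis 96.9 pos -83.5
M [ 1.88 -1.24  0.5 ] F [3.4 5.4 1.3] yaw -84.1 [0.5476 0.0624 0.1921]
```

Request:
step_arm([
  [[0,0,0],-1],
  [[0,0,0],0],
  [[0,0,0],0],
])

```text
time_s: 64.18
tcp_pos: [0.5476, 0.0624, 0.1921]
eef_rot: [-179.9, 0.1, -83.1]
contact_force: [3.0, 5.3, 2.1]
gripper_width: 0.0391
```

```bash
python3 mark2.py w31
```

```text
186 rel [  1.4 -11.9] axis 110.4 pos -83.3
M [ 1.91 -1.18  0.35] F [3.8 5.1 2.2] yaw -83.1 [0.5476 0.0624 0.1921]
```

Request:
step_arm([
  [[0,0,0],0],
  [[0,0,0],0],
  [[0,0,0],0],
], grip_force=8)

```text
time_s: 64.6
tcp_pos: [0.5476, 0.0622, 0.1921]
eef_rot: [-179.9, 0.1, -83.1]
contact_force: [3.7, 4.5, 1.9]
gripper_width: 0.0398
```

```bash
python3 mark2.py w32
```

```text
183 rel [  2.1 -11.8] axis 99.9 pos -80.0
M [ 1.59 -1.39  0.12] F [4.4 4.1 1.1] yaw -83.1 [0.5476 0.0622 0.1921]
```

Request:
step_arm([
  [[0,0,0],0],
  [[0,0,0],0],
  [[0,0,0],0],
  [[0,0,0],0],
], gripper=0.35)

```text
time_s: 65.15
tcp_pos: [0.5469, 0.0614, 0.1916]
eef_rot: [180.0, -0.0, -83.2]
contact_force: [-0.9, 0.2, -0.2]
gripper_width: 0.0569
```

```bash
python3 mark2.py w33
```

```text
187 rel [  3.6 -11.3] axis 107.1 pos -72.2
M [ 0.09 -0.05  0.05] F [ 0.6 -1.8 -0.2] yaw -83.2 [0.547  0.0614 0.1916]
```

Request:
step_arm([
  [[0,0,0],0],
  [[0,0,0],0],
  [[0,0,0],0],
  [[0,0,0],4],
  [[0,0,0],4],
  [[0,0,0],3],
  [[0,0,0],2],
  [[0,0,0],0],
  [[0,0,0],0],
], gripper=1, grip_force=60)

```text
time_s: 66.32
tcp_pos: [0.5477, 0.0619, 0.1918]
eef_rot: [-179.9, 0.0, -96.1]
contact_force: [5.6, 0.4, -3.2]
gripper_width: 0.0395
```

```bash
python3 mark2.py w34
```

```text
187 rel [  1.3 -11.9] axis 96.0 pos -83.7
M [ 0.46 -1.8   1.19] F [ 5.4  0.6 -3.6] yaw -96.1 [0.5477 0.0619 0.1918]
```

Request:
step_arm([
  [[0,0,0],-1],
  [[0,0,0],-1],
  [[0,0,0],0],
  [[0,0,0],0],
])

```text
time_s: 66.88
tcp_pos: [0.5477, 0.0619, 0.1918]
eef_rot: [-179.9, 0.0, -94.2]
contact_force: [5.1, 0.2, -3.4]
gripper_width: 0.039
```

```bash
python3 mark2.py w35
```

```text
188 rel [  1.6 -11.9] axis 97.2 pos -82.4
M [ 0.54 -1.76  0.38] F [ 6.4  0.9 -3.4] yaw -94.2 [0.5477 0.0619 0.1919]
```

Request:
step_arm([
  [[0,0,0],-1],
  [[0,0,0],0],
  [[0,0,0],0],
])

```text
time_s: 67.3
tcp_pos: [0.5477, 0.0619, 0.1918]
eef_rot: [-179.9, 0.0, -93.2]
contact_force: [4.5, 0.9, -3.8]
gripper_width: 0.0389
```

```bash
python3 mark2.py w36
```

```text
190 rel [  1.8 -11.9] axis 98.4 pos -81.4
M [ 0.51 -1.7   0.35] F [ 5.3  1.  -4.1] yaw -93.2 [0.5477 0.0619 0.1918]
```

Request:
step_arm([
  [[0,0,0],-1],
  [[0,0,0],0],
  [[0,0,0],0],
])

```text
time_s: 67.72
tcp_pos: [0.5477, 0.0619, 0.1918]
eef_rot: [-179.9, 0.0, -92.2]
contact_force: [5.5, 1.3, -3.9]
gripper_width: 0.0392
```

```bash
python3 mark2.py w37
```

```text
191 rel [  2.  -11.9] axis 99.5 pos -80.5
M [ 0.52 -1.7   0.33] F [ 4.5  0.3 -3.8] yaw -92.2 [0.5477 0.0619 0.1918]
```

Request:
step_arm([
  [[0,0,0],-1],
  [[0,0,0],-1],
  [[0,0,0],0],
  [[0,0,0],0],
])

```text
time_s: 68.28
tcp_pos: [0.5477, 0.0619, 0.1918]
eef_rot: [-179.9, 0.0, -90.2]
contact_force: [5.7, 1.0, -3.0]
gripper_width: 0.0391
```

```bash
python3 mark2.py w38
```

```text
190 rel [  2.5 -11.6] axis 86.7 pos -77.8
M [ 0.51 -1.69  0.34] F [ 5.3  1.2 -2.5] yaw -90.2 [0.5477 0.0619 0.1918]
```

Request:
step_arm([
  [[0,0,0],-1],
  [[0,0,0],-1],
  [[0,0,0],0],
  [[0,0,0],0],
])

```text
time_s: 68.82
tcp_pos: [0.5477, 0.0619, 0.1918]
eef_rot: [-179.9, 0.0, -88.2]
contact_force: [5.1, 2.0, -2.7]
gripper_width: 0.0391
```

```bash
python3 mark2.py w39
```

```text
184 rel [  2.8 -11.7] axis 103.5 pos -76.4
M [ 0.51 -1.68  0.28] F [ 4.3  1.6 -3.2] yaw -88.2 [0.5476 0.0619 0.1918]
```

Request:
step_arm([
  [[0,0,0],-1],
  [[0,0,0],-1],
  [[0,0,0],0],
  [[0,0,0],0],
])

```text
time_s: 69.38
tcp_pos: [0.5476, 0.0619, 0.1918]
eef_rot: [-179.9, 0.0, -86.2]
contact_force: [5.4, 1.9, -2.6]
gripper_width: 0.0392
```

```bash
python3 mark2.py w40
```

```text
189 rel [  3.2 -11.5] axis 105.4 pos -74.4
M [ 0.52 -1.65  0.26] F [ 4.   1.3 -3.7] yaw -86.2 [0.5476 0.0619 0.1918]
```

Request:
step_arm([
  [[0,0,0],0],
  [[0,0,0],0],
  [[0,0,0],0],
  [[0,0,0],0],
], gripper=0.35)

```text
time_s: 69.92
tcp_pos: [0.547, 0.0615, 0.1918]
eef_rot: [180.0, -0.0, -86.2]
contact_force: [0.2, -0.6, 0.9]
gripper_width: 0.057
```

```bash
python3 mark2.py w41
```

```text
190 rel [  3.7 -11.4] axis 107.5 pos -72.2
M [ 0.05 -0.01  0.02] F [-0.3  0.  -0.5] yaw -86.2 [0.5471 0.0615 0.1918]
```

Request:
step_arm([
  [[0,0,-20],0],
  [[0,0,-35],0],
  [[0,0,-25],0],
  [[-30,0,0],0],
  [[-40,0,0],0],
  [[-10,0,0],0],
  [[0,0,0],0],
  [[0,0,0],0],
])

```text
time_s: 70.97
tcp_pos: [0.5418, 0.1407, 0.2717]
eef_rot: [180.0, -0.0, -86.2]
contact_force: [-0.1, -0.5, -0.0]
gripper_width: 0.0571
```

```bash
python3 mark2.py w42
cat > bar.py <<'E'
from h import *
for n in ["wrist","top","scene"]:
    c=cap(n,"bar_%s.png"%n); W=pts(c); g=c["img"].astype(int)
    m=(g[...,2]>1.5*g[...,0])&(g[...,2]>40)&(np.abs(W[...,2]-.184)<.006)&(np.hypot(W[...,0]-.547,W[...,1]-.062)<.12)
    q=W[m].astype(np.float32)[:,:2]*1000
    if len(q)<30: continue
    rr=cv2.minAreaRect(q); f=cv2.fitLine(q,cv2.DIST_HUBER,0,.01,.01).ravel()
    mm=(np.hypot(W[...,0]-.547,W[...,1]-.0617)<.03)&(W[...,2]>.214)&(W[...,2]<.235); p=W[mm].astype(np.float32)
    print(n,len(q),rr,"line ang",np.degrees(np.arctan2(f[1],f[0])).round(2),"nut",cv2.minEnclosingCircle(p[:,:2]*1000), np.median(p[:,2]) if len(p) else 0)
E
python3 bar.py
```

```text
109 rel [  3.6 -11.6] axis 107.3 pos -72.6
M [ 0.05 -0.07 -0.04] F [ 0.6 -0.1 -0.9] yaw -86.2 [0.5418 0.1406 0.2717]
wrist 6440 ((541.0589599609375, 62.828643798828125), (21.444265365600586, 187.6651153564453), 78.7077407836914) line ang -11.3 nut ((546.71484375, 61.95322036743164), 21.00510597229004) 0.22163168
top 353 ((539.5966796875, 62.57067108154297), (21.380210876464844, 185.9625701904297), 78.82828521728516) line ang -11.22 nut ((546.0162353515625, 61.853389739990234), 21.216402053833008) 0.22064629
scene 69 ((603.0445556640625, 51.50053405761719), (19.213281631469727, 51.743221282958984), 77.35446166992188) line ang -13.63 nut ((540.46875, 49.938720703125), 11.317060470581055) 0.22311589
```

View pics/bar_wrist.png

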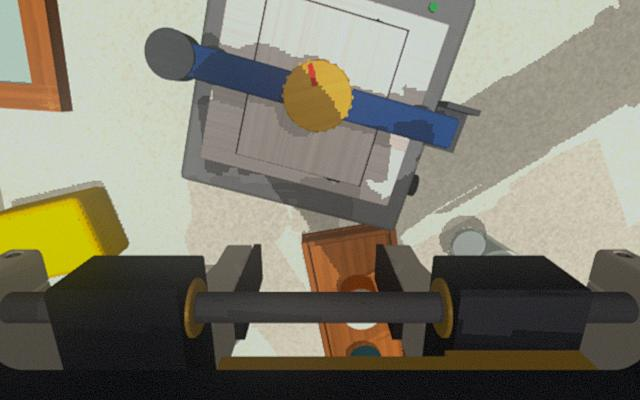

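View pics/bar_scene.png

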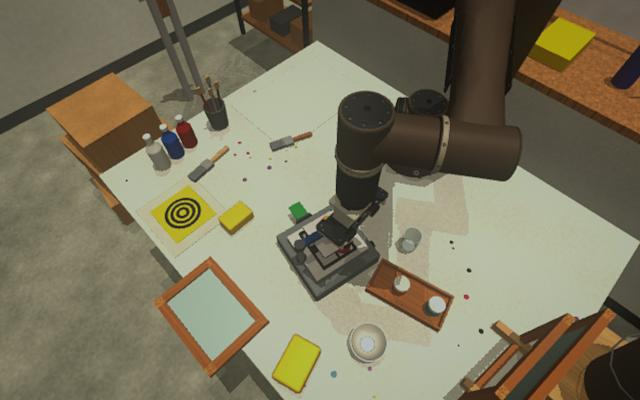

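```bash
python3 -c "
from h import *
plan([.5213,-.1149,.1],-101.2)"
```

```text
t 71.2 at [0.5419 0.1407 0.2718] yaw -86.2 twist 15.0 shift before twist [253.7  37.4 171.8] after twist [254.8 -29.4 171.8]
```

Request:
step_arm([
  [[0,0,0],7.5],
  [[0,0,0],7.5],
  [[20,-3,0],0],
  [[40,-5,0],0],
  [[40,-5,0],0],
  [[40,-5,0],0],
  [[40,-5,0],0],
  [[40,-4.4,0],0],
  [[24.8,-2,0],0],
  [[10,0,10],0],
  [[0,0,30],0],
  [[0,0,40],0],
  [[0,0,40],0],
  [[0,0,30],0],
  [[0,0,15],0],
  [[0,0,6],0],
  [[0,0,0],0],
], gripper=1)

```text
time_s: 73.3
tcp_pos: [0.5217, -0.1143, 0.1012]
eef_rot: [-180.0, 0.0, -101.1]
contact_force: [0.2, 0.0, 0.2]
gripper_width: 0.0005
```

Run:
```python
from h import *
plan([.5213,-.1149,.06],-101.2)
c=cap("wrist","w50.png"); t=cap("top","t50.png"); W=pts(t); g=t["img"].astype(int)
m=(g[...,1]>g[...,0]+25)&(g[...,1]>g[...,2]+15)&(np.hypot(W[...,0]-.52,W[...,1]+.1)<.1); q=W[m].astype(np.float32); print(m.sum(),cv2.minAreaRect(q[:,:2]*1000))
```

```text
t 73.3 at [ 0.5217 -0.1143  0.1012] yaw -101.1 twist 0.1 shift before twist [ 0.7  0.3 41.2] after twist [ 0.7  0.3 41.2]
23 ((500.0448913574219, -97.18516540527344), (53.08344268798828, 20.47616958618164), 75.33895874023438)
```

View pics/w50.png

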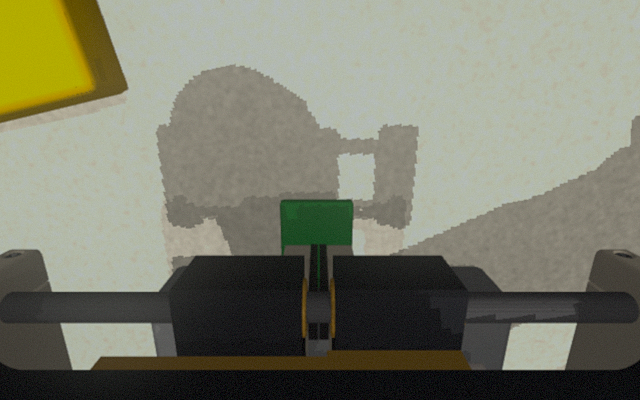

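Request:
step_arm([
  [[0,0,20],0],
  [[0,0,15],0],
  [[0,0,4],0],
  [[0,0,3],0],
  [[0,0,0],0],
])

```text
time_s: 74.03
tcp_pos: [0.5213, -0.1144, 0.0592]
eef_rot: [180.0, -0.0, -101.2]
contact_force: [-2.0, -0.3, 3.5]
gripper_width: 0.0005
```

Request:
step_arm([
  [[0,0,4],0],
  [[0,0,4],0],
  [[0,0,4],0],
  [[0,0,3],0],
  [[0,0,0],0],
])

```text
time_s: 74.65
tcp_pos: [0.5224, -0.114, 0.045]
eef_rot: [-179.9, 0.0, -101.1]
contact_force: [-4.2, 1.7, 9.9]
gripper_width: 0.0004
```

Request:
step_arm([
  [[0,0,2],0],
  [[0,0,1],0],
  [[0,0,0],0],
  [[0,0,0],0],
])

```text
time_s: 75.15
tcp_pos: [0.5227, -0.114, 0.0424]
eef_rot: [-179.8, 0.0, -101.1]
contact_force: [-2.9, 0.2, 10.6]
gripper_width: 0.0005
```

Request:
step_arm([
  [[0,0,1],0],
  [[0,0,0],0],
  [[0,0,0],0],
])

```text
time_s: 75.53
tcp_pos: [0.5228, -0.1141, 0.0415]
eef_rot: [-179.8, 0.0, -101.1]
contact_force: [-3.1, 1.2, 12.4]
gripper_width: 0.0004
```

Request:
step_arm([
  [[0,0,1],0],
  [[0,0,1],0],
  [[0,0,0],0],
  [[0,0,0],0],
])

```text
time_s: 76.03
tcp_pos: [0.5231, -0.114, 0.0408]
eef_rot: [-179.8, 0.0, -101.1]
contact_force: [-7.6, 3.3, 24.3]
gripper_width: 0.0007
```

Request:
step_arm([
  [[0,0,1],0],
  [[0,0,0],0],
  [[0,0,0],0],
])

```text
time_s: 76.4
tcp_pos: [0.5233, -0.1142, 0.0404]
eef_rot: [-179.7, 0.0, -101.1]
contact_force: [-8.4, 2.3, 30.9]
gripper_width: 0.0004
```

Request:
step_arm([
  [[0,0,-5],0],
  [[0,0,-10],0],
  [[0,0,-15],0],
  [[0,0,-30],0],
  [[0,0,-40],0],
  [[0,0,-40],0],
  [[0,0,-40],0],
  [[0,0,-30],0],
  [[0,0,0],0],
  [[0,0,0],0],
])

```text
time_s: 77.65
tcp_pos: [0.521, -0.114, 0.2465]
eef_rot: [180.0, 0.0, -101.2]
contact_force: [0.1, 0.1, -0.8]
gripper_width: 0.0002
```

```bash
python3 - <<'E'
from h import *
for n in ["wrist","scene","top"]:
    c=cap(n,n+"60.png"); W=pts(c); g=c["img"].astype(int)
    m=(g[...,1]>g[...,0]+30)&(g[...,1]>g[...,2]+20)&(np.hypot(W[...,0]-.52,W[...,1]+.11)<.07)
    q=W[m]; print(n,m.sum(), q[:,2].mean() if len(q) else 0, np.percentile(q[:,2],[5,95]) if len(q) else 0)
plan([.5213,-.1149,.24],-101.2)
E
python3 bar.py
```

```text
wrist 2337 0.059857243075366516 [0.05854641 0.06108321]
scene 144 0.05869605869455054 [0.05592618 0.06411224]
top 98 0.07514032666485261 [0.05475696 0.30999371]
t 77.8 at [ 0.5208 -0.1142  0.2458] yaw -101.2 twist 0.0 shift before twist [ 0.6 -0.6  5.8] after twist [ 0.6 -0.6  5.8]
scene 215 ((539.2101440429688, 65.92399597167969), (21.060810089111328, 183.4016876220703), 78.5319595336914) line ang -10.78 nut ((546.1618041992188, 65.80864715576172), 21.1804141998291) 0.22182673
```

View pics/scene60.png

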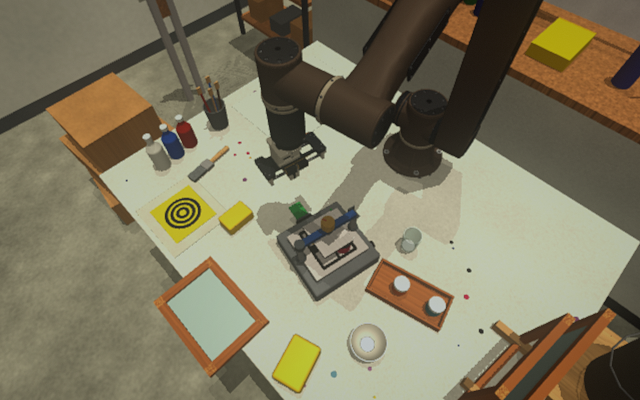

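View pics/top60.png

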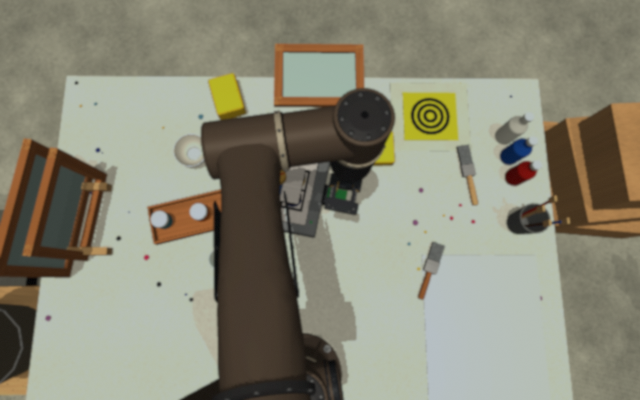

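```bash
python3 -c "
from plant import close_job
print(close_job())"
```

```text
the job is handed in; nothing more can be done
None
```

I did every step in the order asked and handed the job in at about 78 s, but the nut did not stay at its stop. It sprang back about 11° each time I let go.

- **Mixed jar:** Only the orange white-lidded jar was in the shaker. It now stands upright in the tray beside the teal one.
- **Black-lidded jars:** There were three: ochre, crimson and dark blue. The blue one was knocked about 5 cm aside during the run, so I located it again before picking it up. All three are seated in pockets, with lids measured at 0.137 m.
- **Clamp bar:** It is closed against its stop. I pushed until the force reached 10 N, and the bar's angle afterwards matched the shaker's own to about 0.1°.
- **Nut (the one check that disagreed):**
    - I turned it clockwise until it stopped dead at about 1 N m, with the gripper slipping on it.
    - In three tight-and-release cycles, including a slow one, it came to rest at about 4.2 rad instead of 4.4.
    - By my estimate the plate still presses on the lids there, which it first meets at about 4.1 rad. The absolute angle assumes the nut's red mark lines up with the bar at zero.
- **Start paddle:** I pressed it to its hard stop, about 31 N at the end, then let go. It returned to its starting height of 0.060 m.
- **Other items:** In the last pictures, none of the bystander items I could see had been disturbed. The arm partly hid the bowl and the cup in the top view. The gripper ended clear of everything.

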